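Put away the washed mixing set: pestles on the carousel, cups nested

ROBOT

A 6-joint arm with a two-finger parallel gripper is mounted at the origin on a cart in front of the work surface, level with it; the furniture and walls round the work are solid. World frame = base frame: x ahead of the robot, y to its left, z up, the work surface at z = 0. Lengths are in m, angles in rad, forces in N, time in s.
With the tool pointing down it reaches from about 0.275 to 0.825 m from the base axis. Payload 5.2 kg.
Tool frame: the origin (TCP) lies on the mounting face of the last link; the fingertips stand 186 mm ahead of it and the grasp point (between the pads) lies 167 mm ahead of it (ctrl.finger_overhang is the z of the fingertips in the tool frame, in m); z points along the fingers, y is the direction in which the jaws open and shut (so a half turn about z gives the same grasp; the last joint's range is limited). The gripper opens to 93 mm and grips with 3 to 60 N. Pads are 15 mm wide; open, the fingers measure 128 mm over their backs; the gripper's body (75 mm by 188 mm) begins 65 mm behind the grasp point.
Start: joints at [-1.375, 0.259, 1.535, -0, 1.348, -0.203], TCP at [0.214, -0.507, 0.405] pointing down, gripper open.
Joint ranges: [-3.14, 3.14], [-0.91, 2.08], [0.19, 2.58], [-1.22, 4.36], [0.22, 2.71], [-3.12, 3.12]. Speed limits (rad/s): [2.57, 2.57, 3.14, 3.14, 3.14, 3.14].

INTERFACE

Orientations are given as a rotation vector (axis times angle).
In Python, from bench import telemetry, viewer, order, ctrl gives the robot as it stands. The module is installed in compiled form; this text tells all that it offers.
- The arm moves only by the tool apply_moves, never from a script. Its argument "motion" is a list of rows, each an object with "delta_pos": the shift along the tool's x, y, z in m, a list of three; "roll": the turn about the tool's z in degrees. A call has 1 to 12 rows; each row shifts and turns the commanded pose from where the row before left it, along the tool's axes as they then stand; what a row does not reach is not made up. A row lasts 1/12 s, in which the tool goes at most 41.7 mm and 7.16 degrees, less where a joint would pass 70% of its speed; a pose out of reach is approached as far as the arm can. A call with a gripper value outside its range is refused whole. "grip" is the opening, from -1 (shut) to 1 (fully open), so that 0 is half open, set as the call begins (left out, the last holds). The fingers move at their own pace and stop on an object; "newtons" is the grip in N (left out, the last holds). Time passes only in rows, so rows that do not move let the fingers close. It gives the time, the measured TCP pose, the force and the opening at its end, in the units of the state.
- telemetry.read_state(): the state, without advancing time (a new reading comes with each control period).
- viewer.camera(name): name is "scene" or "top"; returns a dict with "pixels" (420x560x3 uint8, blue, green, red), "K" (3x3 intrinsics, pixels), "R" (3x3) and "t" (3): a world point X has camera coordinates R X + t. Camera axes: x right, y down, z forward; pixel columns grow to the right and rows downward; lengths in m; the calibration is good to about 2 mm. A picture is of the moment at which its call begins. There is no depth.
- order.close_job(): hands the job in, once; it reports no verdict.
The state is a dict: "clock": time; "joint_positions": joint angles; "joint_velocities": joint speeds; "joint_torque": joint torques, N m; "eef_pos": TCP position; "ee_rot": TCP orientation; "contact_force": force on the tool from outside, world axes, zero at the start; "ft_torque": the same for the moment, N m; "width": opening from 0.0 (shut) to 1.0 (fully open).
Only numpy, scipy, OpenCV 4.12 (cv2) and the standard library are available. Lean on these libraries where they do the work, as an engineer would, in place of code of your own. Each camera call takes 0.05 s, during which the arm holds its last target.

TASK

Put away the washed ointment-mixing set. First turn the carousel by its knob until an empty hook faces the middle of the opening in its guard, and hang one of the pestles standing on the worktop there; go on, turning the next empty hook to the opening each time, until every one of them hangs upright by its head, one to a hook, leaving the pestles already on the carousel in place. Also nest the steel cups in size order, each standing fully down in the next larger one present, the largest upright on the worktop; leave the pen torch and thermometer alone.

Things in the scene. Friction and masses are not known exactly. Their poses are not given: they have to be found in the camera images.
- opening (a point): fixed point in the middle of the opening of the carousel's guard: a hook's point lies here when that hook faces the middle of the opening. It looks to the robot's right (give or take 30 degrees). Guard: clear wall 138 mm from the axis, 72 mm high, open 32 degrees either side of here
- knob (a point): centre of the round white fluted knob on the carousel's axis, 40 mm across, 30 mm tall, from 92 to 122 mm above the worktop; turning it turns all the hooks, either way without end; stiff enough to stay where it is left (about 0.15 N m). Overhead, wall cabinets hang from 620 mm above the worktop up, beyond x = 0.55 m: keep raised arm parts clear of them
- rotor (a joint): turn of the carousel (rad) from where it starts, positive anticlockwise from above
- hook0 (a point): carousel hook 0 of six, 60 degrees apart: a flat steel fork pointing outward, top face 85 mm above the worktop. This point: on the seat's axis, 95 mm from the carousel's axis, 17 mm below the top face: where the middle of a pestle lies when hung there. Fork slot 16 mm wide, open at its outer end 119 mm from the axis; prongs 7 mm wide, 6 mm thick
- hook1 (a point): carousel hook 1 of six, 60 degrees apart: a flat steel fork pointing outward, top face 85 mm above the worktop. This point: on the seat's axis, 95 mm from the carousel's axis, 17 mm below the top face: where the middle of a pestle lies when hung there. At the prong ends are lips 5 mm high, 113 to 117 mm out: slide a pestle in from outside, head over the lips, then lower it
- hook2 (a point): carousel hook 2 of six, 60 degrees apart: a flat steel fork pointing outward, top face 85 mm above the worktop. This point: on the seat's axis, 95 mm from the carousel's axis, 17 mm below the top face: where the middle of a pestle lies when hung there
- hook3 (a point): carousel hook 3 of six, 60 degrees apart: a flat steel fork pointing outward, top face 85 mm above the worktop. This point: on the seat's axis, 95 mm from the carousel's axis, 17 mm below the top face: where the middle of a pestle lies when hung there
- hook4 (a point): carousel hook 4 of six, 60 degrees apart: a flat steel fork pointing outward, top face 85 mm above the worktop. This point: on the seat's axis, 95 mm from the carousel's axis, 17 mm below the top face: where the middle of a pestle lies when hung there
- hook5 (a point): carousel hook 5 of six, 60 degrees apart: a flat steel fork pointing outward, top face 85 mm above the worktop. This point: on the seat's axis, 95 mm from the carousel's axis, 17 mm below the top face: where the middle of a pestle lies when hung there
- pestle0_mid (a point): steel pestle, 90 mm tall: flat round foot 34 mm across and 14 mm high, shaft 10 mm thick, white round head 30 mm across from 62 to 90 mm above its foot, 80 g. Stands on the worktop at the start (may be absent). This point: on its axis, 45 mm above its foot, z axis up to the head
- pestle1_mid (a point): steel pestle, 90 mm tall: flat round foot 34 mm across and 14 mm high, shaft 10 mm thick, white round head 30 mm across from 62 to 90 mm above its foot, 80 g. Stands on the worktop at the start (may be absent). This point: on its axis, 45 mm above its foot, z axis up to the head
- pestle2_mid (a point): steel pestle, 90 mm tall: flat round foot 34 mm across and 14 mm high, shaft 10 mm thick, white round head 30 mm across from 62 to 90 mm above its foot, 80 g. Stands on the worktop at the start (may be absent). This point: on its axis, 45 mm above its foot, z axis up to the head
- stored0_mid (a point): middle (45 mm above the foot) of a pestle of the same kind that already hangs on hook 0; always there
- stored1_mid (a point): middle (45 mm above the foot) of a pestle of the same kind that already hangs on hook 1 (may be absent: then that hook is empty)
- stored2_mid (a point): middle (45 mm above the foot) of a pestle of the same kind that already hangs on hook 3 (may be absent: then that hook is empty)
- stored3_mid (a point): middle (45 mm above the foot) of a pestle of the same kind that already hangs on hook 4 (may be absent: then that hook is empty)
- cup0_mid (a point): round open steel mixing cup, the largest: 92 mm across at the rim, 84 mm inside, 42 mm tall, floor 6 mm thick, narrowing evenly by 6 mm to the foot; always there, need not be moved. This point: on its axis, half-way up (21 mm above its foot), z axis up
- cup1_mid (a point): round open steel mixing cup, middle size: 68 mm across at the rim, 61 mm inside, 54 mm tall, floor 20 mm thick, narrowing evenly by 6 mm to the foot (may be absent). This point: on its axis, half-way up (27 mm above its foot), z axis up
- cup2_mid (a point): round open steel mixing cup, middle size: 52 mm across at the rim, 45 mm inside, 48 mm tall, floor 20 mm thick, narrowing evenly by 6 mm to the foot (may be absent). This point: on its axis, half-way up (24 mm above its foot), z axis up
- cup3_mid (a point): round open steel mixing cup, the smallest: 36 mm across at the rim, 29 mm inside, 46 mm tall, floor 20 mm thick, narrowing evenly by 6 mm to the foot (may be absent). This point: on its axis, half-way up (23 mm above its foot), z axis up
- torch: slim pen torch, 134 mm long, 17 mm high, lying on the worktop; bystander, to be left alone; origin under its centre, long axis y
- thermo: white clinical thermometer, 119 mm long, lying on the worktop; bystander, to be left alone; origin under its centre, long axis y

How it is judged:
By the outcome, as a careful person would: the job done as asked, in the order asked, and still so for the second after the job is handed in, with the robot touching nothing.
Of stored1, stored2, stored3 only 1 to 2 are there at a start; the rules pass over those that are not, and their reading is None.
Of pestle0, pestle1, pestle2 only 2 to 3 are there at a start; the rules pass over those that are not, and their reading is None.
Of cup1, cup2, cup3 only 2 to 3 are there at a start; the rules pass over those that are not, and their reading is None.
At some moment in a run one of cup0, cup1, cup2, cup3 may be knocked a few centimetres aside while the robot is not near it.
It also fails if it takes over 210 s, if anything falls off the work surface, if the arm or the gripper's body presses on something with over 40 N, if the wrist force passes 120 N, or if a joint passes its speed limit or range.

## Working session

There is one attempt and no reset: what is moved stays moved. The work goes in short steps, Python scripts to look and compute and a tool call to move; the robot and the scene stay as the last step left them, time stands still between calls to the robot, and variables do not carry over. Pictures are saved under pics/ and viewed, and the job is handed in when it is done.

Besides the shell and the picture viewer there is one more tool, called by a JSON object that holds its "fn" and its "kwargs". apply_moves: Moves the arm, as the interface text tells. Its arguments: {"type":"object","properties":{"motion":{"type":"array","items":{"type":"object","properties":{"delta_pos":{"type":"array","items":{"type":"number"}},"roll":{"type":"number"}}}},"grip":{"type":"number"},"newtons":{"type":"number"}},"required":["motion"]}

```bash
mkdir -p pics; ls
cat > h.py <<'E'
import numpy as np, cv2
from bench import telemetry, viewer, order, ctrl
def snap(n,f):
    c=viewer.camera(n); cv2.imwrite('pics/'+f+'.png',c['pixels']); return c
def ray(c,u,v,z):
    K,R,t=[np.array(c[k]) for k in 'K R t'.split()]
    d=R.T@np.linalg.solve(K,[u,v,1.]); o=-R.T@t
    return o+d*(z-o[2])/d[2]
def proj(c,X):
    K,R,t=[np.array(c[k]) for k in 'K R t'.split()]
    p=K@(R@np.array(X,float)+t); return p[:2]/p[2]
E
python3 - <<'E'
from h import *
for n in ('scene','top'):
    c=snap(n,n+'0'); K,R,t=[np.array(c[k]) for k in 'K R t'.split()]
    print(n,K.tolist(),(-R.T@t).round(3),R.round(3).tolist())
s=telemetry.read_state(); print(s)
E
```

```text
pics
scene [[490.95720294177727, 0.0, 276.5257659743178], [0.0, 490.95720294177727, 208.861040377395], [0.0, 0.0, 1.0]] [-0.217 -0.846  0.687] [[0.74, -0.672, 0.024], [-0.288, -0.349, -0.892], [0.608, 0.653, -0.452]]
top [[544.6385028923377, 0.0, 282.59757901617866], [0.0, 544.6385028923377, 207.25770754269396], [0.0, 0.0, 1.0]] [0.192 0.143 1.547] [[-0.449, -0.894, -0.005], [-0.864, 0.436, -0.253], [0.228, -0.109, -0.967]]
{'clock': 0.1, 'joint_positions': array([-1.37483480e+00,  2.59290475e-01,  1.53591525e+00,  3.61413596e-07,
        1.34801939e+00, -2.02795578e-01]), 'joint_velocities': array([-0.00013655, -0.00215778, -0.00056929,  0.00039423,  0.00057607,
        0.00066496]), 'joint_torque': array([ 2.30186553e-03, -4.38209867e+01, -2.84642297e+01,  7.20545417e-02,
        3.62000777e-02, -5.08538142e-05]), 'eef_pos': array([ 0.21353977, -0.50666567,  0.40401308]), 'ee_rot': array([-3.07775715e+00, -6.21901129e-01, -9.31084361e-06]), 'contact_force': array([-1.7403054 , -0.14047351, -0.20094232]), 'ft_torque': array([ 0.00103485,  0.0433526 , -0.00607589]), 'width': 1.0032466452468474}
```

View pics/scene0.png

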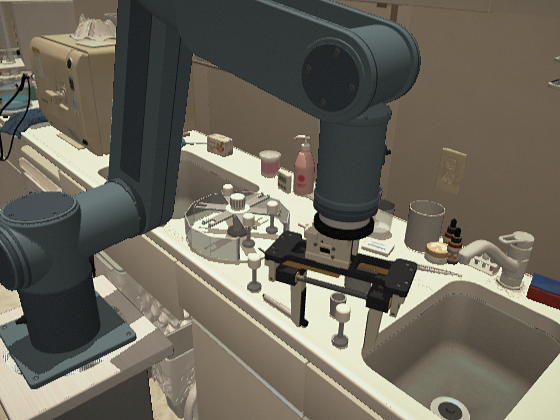

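View pics/top0.png

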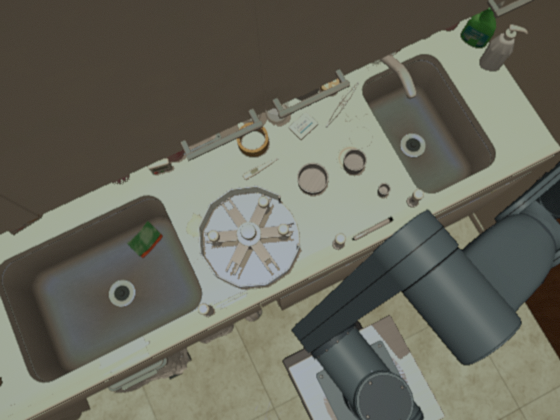

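Run:
```python
from h import *
im=cv2.imread('pics/top0.png')
cv2.imwrite('pics/top0a.png',cv2.resize(im[130:330,170:440],None,fx=2.96,fy=2.96,interpolation=cv2.INTER_CUBIC))
im=cv2.imread('pics/scene0.png')
cv2.imwrite('pics/scene0a.png',cv2.resize(im[160:360,170:440],None,fx=2.96,fy=2.96,interpolation=cv2.INTER_CUBIC))
```

```text
(no output)
```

View pics/top0a.png

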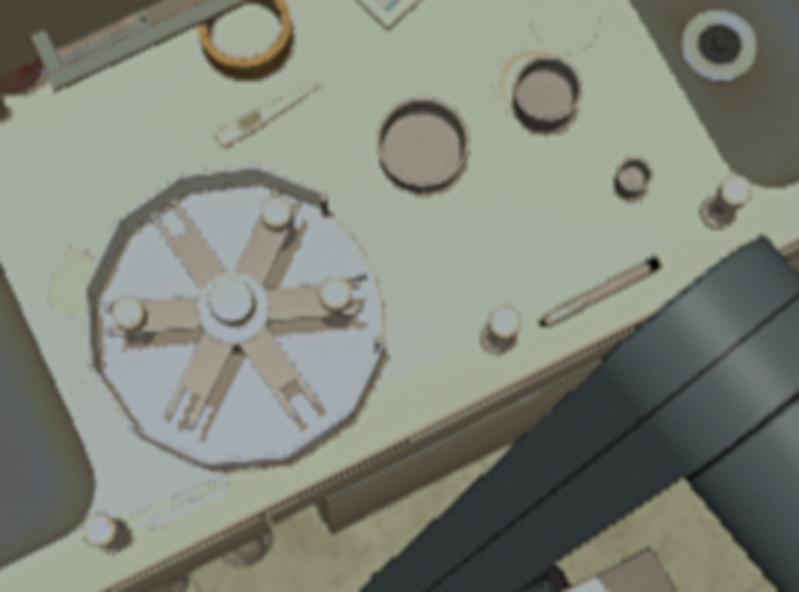

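View pics/scene0a.png

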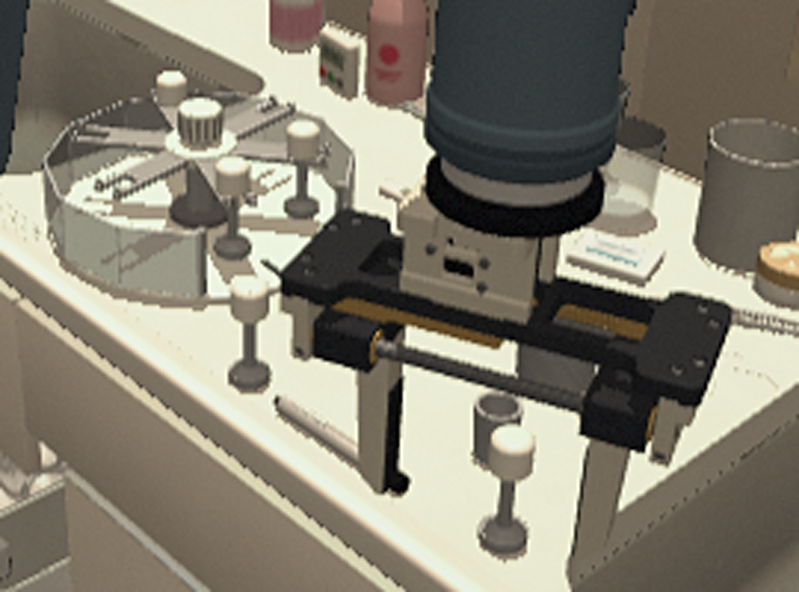

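Run:
```python
from h import *
c=viewer.camera('top'); im=c['pixels']
hsv=cv2.cvtColor(im,cv2.COLOR_BGR2HSV)
def P(n,x,y,z): 
    u,v=170+x/2.96,130+y/2.96
    p=ray(c,u,v,z); print(n,round(u,1),round(v,1),p.round(3),'r',np.hypot(*p[:2]).round(3)); return p
for n,x,y in (('pA',505,322),('pB',735,190),('pC',103,530)): P(n,x,y,.076)
k=P('knob',232,300,.122)
for n,x,y in (('s_up',278,212),('s_left',127,312),('s_right',336,294)):
    p=P(n,x,y,.099)-k; print('   ',np.hypot(*p[:2]).round(3),np.degrees(np.arctan2(p[1],p[0])).round(1))
for n,x,y in (('post1',325,205),('post2',380,345)):
    p=P(n,x,y,.072)-k; print('   ',np.hypot(*p[:2]).round(3),np.degrees(np.arctan2(p[1],p[0])).round(1))
for n,x,y,z in (('c0',422,145,.042),('cm',547,95,.05),('cs',632,178,.046)): P(n,x,y,z)
for n,x,y in(('torch',600,293),('th',268,115)): P(n,x,y,0.01)
print(im[238,340],im[232,248])
```

```text
pA 340.6 238.8 [ 0.387 -0.124  0.076] r 0.407
pB 418.3 194.2 [ 0.402 -0.379  0.076] r 0.552
pC 204.8 309.1 [0.382 0.289 0.076] r 0.479
knob 248.4 231.4 [0.51  0.094 0.122] r 0.519
s_up 263.9 201.6 [0.571 0.019 0.099] r 0.572
    0.097 -50.9
s_left 212.9 235.4 [0.548 0.185 0.099] r 0.579
    0.098 66.9
s_right 283.5 229.3 [0.477 0.006 0.099] r 0.477
    0.094 -110.3
post1 279.8 199.3 [ 0.565 -0.026  0.072] r 0.565
    0.132 -65.7
post2 298.4 246.6 [ 0.421 -0.011  0.072] r 0.421
    0.138 -130.1
c0 312.6 179.0 [ 0.584 -0.142  0.042] r 0.601
cm 354.8 162.1 [ 0.572 -0.273  0.05 ] r 0.634
cs 383.5 190.1 [ 0.461 -0.307  0.046] r 0.554
torch 372.7 229.0 [ 0.38  -0.233  0.01 ] r 0.446
th 260.5 168.9 [ 0.69  -0.024  0.01 ] r 0.69
[174 171 163] [177 172 164]
```

Run:
```python
from h import *
im=cv2.imread('pics/top0.png')
def crop(u,v,w,s): 
    return cv2.resize(im[v-w:v+w,u-w:u+w],None,fx=s,fy=s,interpolation=cv2.INTER_CUBIC)
T=[(340,240),(418,194),(205,309),(312,179),(355,162),(384,190)]
rows=[crop(u,v,20,6) for u,v in T]
cv2.imwrite('pics/crops.png',np.vstack([np.hstack(rows[:3]),np.hstack(rows[3:])]))
cv2.imwrite('pics/car.png',crop(250,238,55,5.4))
```

```text
(no output)
```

View pics/crops.png

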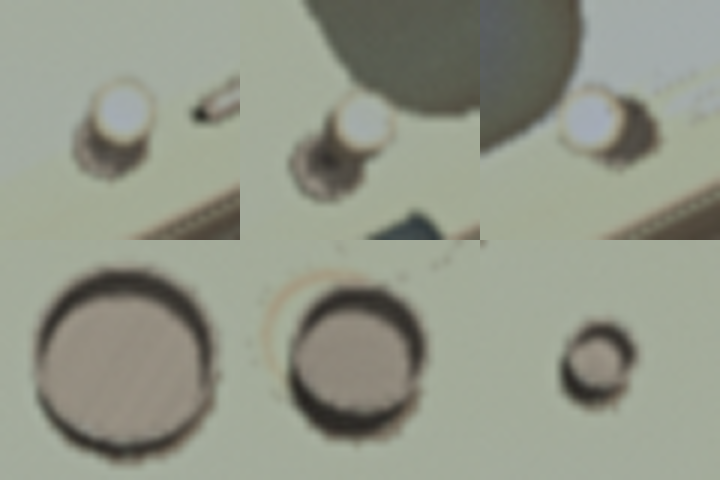

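View pics/car.png

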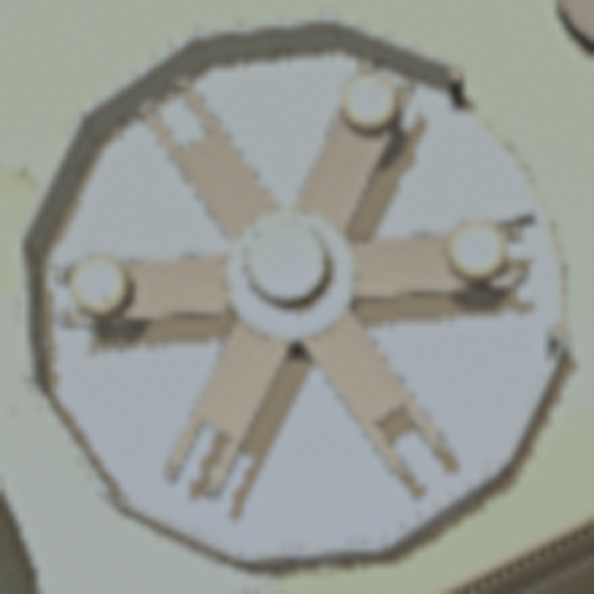

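Run:
```python
from h import *
c=viewer.camera('top')
def uv(x,y): return 195+(x+.5)/5.4-.5,183+(y+.5)/5.4-.5
k=ray(c,*uv(287,258),.122); print('knob',k)
print('flange',ray(c,*uv(291,275),.09))
for n,x,y,z in (('BL',193,483,.085),('BR',434,483,.085),('UL',168,100,.085),('sU',370,101,.101),('sL',101,284,.101),('sR',477,249,.101),('post1',457,72,.072),('post2',570,352,.072),('post1b',458,100,0),('post2b',553,348,0)):
    p=ray(c,*uv(x,y),z); q=p-k; a=np.degrees(np.arctan2(q[1],q[0])); print(n,p.round(3),np.hypot(*q[:2]).round(3),a.round(1),((a)%60).round(1))
for n,u,v in (('A',340.25,238.1),('B',418.1,193.8),('C',203.3,308.3)): print(n,ray(c,u,v,.078).round(4))
for n,x,y,z,o in (('c0',124,362-240,.042,(292,159)),('cm',357-240,362-240,.05,(335,142)),('cs',598-480,363-240,.046,(364,170))):
    print(n,ray(c,o[0]+x/6-.4,o[1]+y/6-.4,z).round(4))
# diameters in px to mm
for n,d,z in (('c0',178,.042),('cm',137,.05),('cs',76,.046)): print(n,d/6/544.6*1.46)
p=proj(c,[.43,.064,0]);print(p)
s=telemetry.read_state();print(s['clock'])
from scipy.spatial.transform import Rotation as R
print(R.from_rotvec(s['ee_rot']).as_matrix().round(3))
```

```text
knob [0.51328811 0.09483742 0.122     ]
flange [0.51166979 0.09576323 0.09      ]
BL [0.439 0.185 0.085] 0.117 129.2 9.2
BR [0.385 0.078 0.085] 0.129 -172.5 7.5
UL [0.624 0.112 0.085] 0.112 8.9 8.9
sU [0.573 0.021 0.101] 0.095 -51.3 8.7
sL [0.548 0.183 0.101] 0.095 68.6 8.6
sR [0.479 0.007 0.101] 0.094 -111.2 8.8
post1 [ 0.574 -0.029  0.072] 0.138 -63.9 56.1
post2 [ 0.416 -0.014  0.072] 0.146 -131.8 48.2
post1b [ 0.578 -0.031  0.   ] 0.141 -62.7 57.3
post2b [ 0.433 -0.015  0.   ] 0.136 -126.3 53.7
A [ 0.3893 -0.1241  0.078 ]
B [ 0.4027 -0.3786  0.078 ]
C [0.3855 0.2911 0.078 ]
c0 [ 0.5843 -0.1409  0.042 ]
cm [ 0.5734 -0.2715  0.05  ]
cs [ 0.4618 -0.3064  0.046 ]
c0 0.07953237850410087
cm 0.06121312278124617
cs 0.03395764475455992
[272.94030477 260.06224077]
0.2
[[ 0.922  0.388 -0.   ]
 [ 0.388 -0.922  0.001]
 [ 0.    -0.001 -1.   ]]
```

Run:
```python
from h import *
k=np.array([.5128,.0952])
def ov(n,col):
    c=viewer.camera(n); im=c['pixels'].copy(); S=6
    P=[proj(c,[*(k+.138*np.array([np.cos(a),np.sin(a)])),.036]) for a in np.radians([-65,-97,-129])]
    out=[]
    for p in (P[0],P[2]):
        u,v=p.astype(int); w=22
        b=cv2.resize(im[v-w:v+w,u-w:u+w],None,fx=8,fy=8,interpolation=cv2.INTER_CUBIC)
        for off in (-32,32):
          for mid,cl in ((-94,(255,0,0)),(-97,(0,255,0)),(-100,(0,0,255))):
            a=np.radians(mid+off); q=[(( proj(c,[*(k+.138*np.array([np.cos(a),np.sin(a)])),z])-[u-w,v-w]+.5)*8).astype(int) for z in (0,.072)]
            cv2.line(b,tuple(map(int,q[0])),tuple(map(int,q[1])),cl,1)
        out.append(b)
    return np.hstack(out)
cv2.imwrite('pics/posts.png',cv2.resize(np.vstack([ov('top',0),ov('scene',0)]),None,fx=.85,fy=.85))
```

```text
(no output)
```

View pics/posts.png

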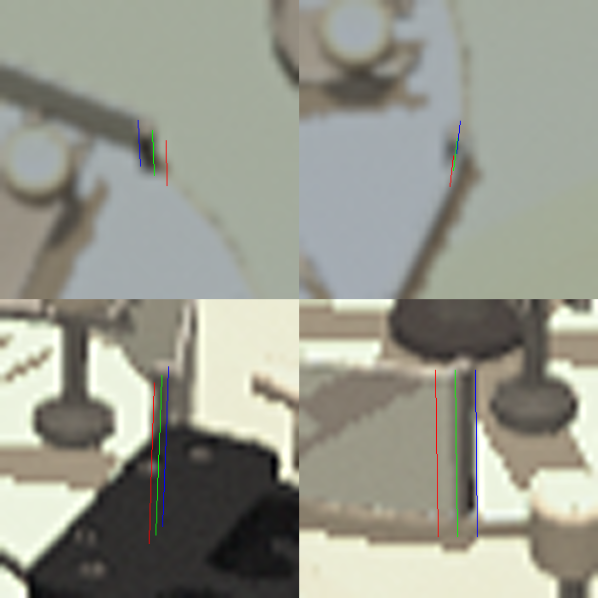

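{"fn": "apply_moves", "kwargs": {"motion": [{"delta_pos":[0.028,-0.024,0]},{"delta_pos":[0.028,-0.024,0]},{"delta_pos":[0.028,-0.024,0]},{"delta_pos":[0.028,-0.024,0]},{"delta_pos":[0.028,-0.024,0]},{"delta_pos":[0.028,-0.024,0]},{"delta_pos":[0.028,-0.024,0]},{"delta_pos":[0.028,-0.024,0]},{"delta_pos":[0.028,-0.024,0]},{"delta_pos":[0.028,-0.024,0]},{"delta_pos":[0.028,-0.024,0]},{"delta_pos":[0.028,-0.024,0]}], "grip": 1}}

```text
schema error: expected keys delta_pos, roll
```

```bash
cat >> h.py <<'E'
from scipy.spatial.transform import Rotation as Rn
def go(x,y,z,yaw=None):
    "deltas in tool frame from measured pose to TCP target"
    s=telemetry.read_state(); M=Rn.from_rotvec(s['ee_rot']).as_matrix()
    d=M.T@(np.array([x,y,z])-s['eef_pos']); cy=np.degrees(np.arctan2(M[1,0],M[0,0]))
    print('t',round(s['clock'],2),'pos',s['eef_pos'].round(4),'yaw',cy.round(2),'z',M[:,2].round(3),'F',s['contact_force'].round(1),'w',round(s['width'],3),'j',s['joint_positions'].round(2))
    print('delta',d.round(4),'dist',np.linalg.norm(d).round(3),'roll',None if yaw is None else round(-(yaw-cy),2))
E
python3 - <<'E'
from h import *
go(.5125,.095,.33)
for n in ('scene','top'): snap(n,n+'1')
E
```

```text
t 0.3 pos [ 0.2136 -0.5068  0.4045] yaw 22.85 z [-0.     0.001 -1.   ] F [-0.5 -0.1 -0. ] w 1.003 j [-1.37  0.26  1.54  0.    1.35 -0.2 ]
delta [ 0.5091 -0.4384  0.0748] dist 0.676 roll None
```

View pics/scene1.png

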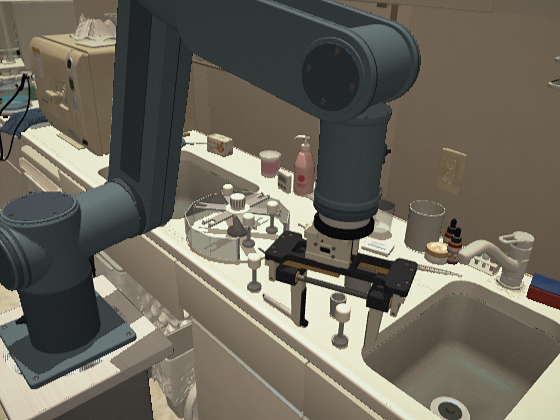

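The roll key is required; I'll include it.

{"fn": "apply_moves", "kwargs": {"motion": [{"delta_pos":[0.028,-0.024,0],"roll":0},{"delta_pos":[0.028,-0.024,0],"roll":0},{"delta_pos":[0.028,-0.024,0],"roll":0},{"delta_pos":[0.028,-0.024,0],"roll":0},{"delta_pos":[0.028,-0.024,0],"roll":0},{"delta_pos":[0.028,-0.024,0],"roll":0},{"delta_pos":[0.028,-0.024,0],"roll":0},{"delta_pos":[0.028,-0.024,0],"roll":0},{"delta_pos":[0.028,-0.024,0],"roll":0},{"delta_pos":[0.028,-0.024,0],"roll":0},{"delta_pos":[0.028,-0.024,0],"roll":0},{"delta_pos":[0.028,-0.024,0],"roll":0}], "grip": 1}}

```text
clock: 1.4
eef_pos: [0.4117, -0.1092, 0.4051]
ee_rot: [3.079, 0.622, 0.001]
contact_force: [0.6, 0.8, 0.1]
width: 0.999
```

Run:
```python
from h import *
go(.5125,.095,.33)
for n in ('scene','top'): snap(n,n+'2')
```

```text
t 1.4 pos [ 0.4117 -0.1092  0.4051] yaw 22.84 z [ 0.001 -0.    -1.   ] F [0.6 0.8 0.1] w 0.999 j [-0.52  0.03  1.81 -0.    1.3   0.65]
delta [ 0.1721 -0.1491  0.0751] dist 0.24 roll None
```

View pics/scene2.png

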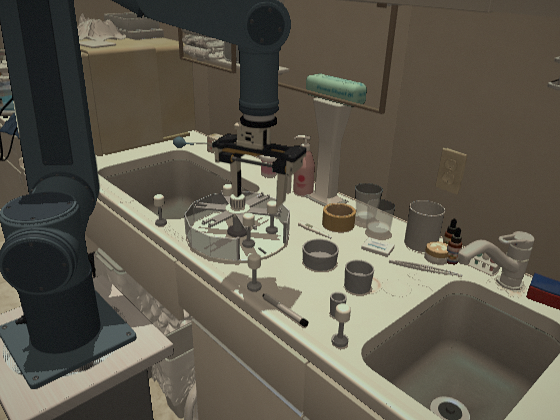

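Run:
```python
from h import *
c=viewer.camera('scene'); im=cv2.imread('pics/scene2.png')
o=[]
for n,X in (('k',[.5128,.0952,.122]),('A',[.3893,-.1241,.09]),('B',[.4027,-.3786,.09]),('C',[.3855,.2911,.09]),('c0',[.5843,-.1409,.042]),('c1',[.5734,-.2715,.054]),('c3',[.4618,-.3064,.046]),('sR',[.478,.0065,.113])):
    u,v=proj(c,X); U,V=int(u),int(v); w=20
    b=cv2.resize(im[V-w:V+w,U-w:U+w],None,fx=5,fy=5,interpolation=cv2.INTER_CUBIC)
    cv2.drawMarker(b,(int((u-U+w+.5)*5),int((v-V+w+.5)*5)),(0,0,255),cv2.MARKER_CROSS,12,1); o.append(b)
cv2.imwrite('pics/chk.png',np.vstack([np.hstack(o[:4]),np.hstack(o[4:])]))
```

```text
(no output)
```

View pics/chk.png

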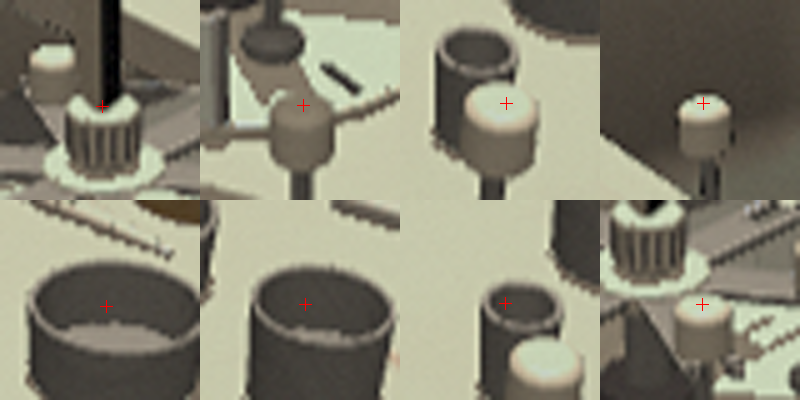

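{"fn": "apply_moves", "kwargs": {"motion": [{"delta_pos":[0.0287,-0.0248,0.0],"roll":0},{"delta_pos":[0.0287,-0.0248,0],"roll":0},{"delta_pos":[0.0287,-0.0248,0],"roll":0},{"delta_pos":[0.0287,-0.0248,0.01],"roll":0},{"delta_pos":[0.0287,-0.0248,0.015],"roll":0},{"delta_pos":[0.0287,-0.0248,0.015],"roll":0},{"delta_pos":[0,0,0.035],"roll":0},{"delta_pos":[0,0,0.025],"roll":0},{"delta_pos":[0,0,0.015],"roll":0},{"delta_pos":[0,0,0.008],"roll":0},{"delta_pos":[0,0,0],"roll":0}]}}

```text
clock: 2.47
eef_pos: [0.512, 0.0916, 0.28]
ee_rot: [-3.079, -0.62, 0.006]
contact_force: [-0.1, -0.6, 1.1]
width: 0.996
```

Run:
```python
from h import *
go(.5125,.095,.282)
im=snap('scene','x')['pixels']; b=snap('top','x')['pixels']
cv2.imwrite('pics/k1.png',np.hstack([cv2.resize(im[150:290,140:340],(400,280)),cv2.resize(b[160:300,150:350],(400,280))]))
```

```text
t 2.47 pos [0.512  0.0916 0.28  ] yaw 22.76 z [-0.004 -0.    -1.   ] F [-0.1 -0.6  1.1] w 0.996 j [-0.04  0.33  1.77 -0.    1.05  1.14]
delta [ 0.0018 -0.0029 -0.002 ] dist 0.004 roll None
```

View pics/k1.png

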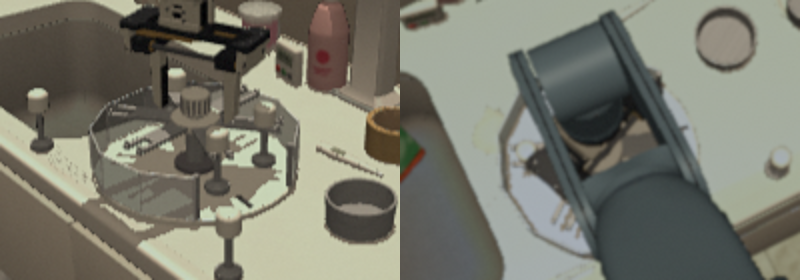

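{"fn": "apply_moves", "kwargs": {"motion": [{"delta_pos":[0,0,0],"roll":0},{"delta_pos":[0,0,0],"roll":0}]}}

```text
clock: 2.73
eef_pos: [0.5129, 0.0925, 0.2832]
ee_rot: [3.079, 0.621, 0.004]
contact_force: [0.1, 0.6, -0.2]
width: 0.998
```

Run:
```python
from h import *
go(.5125,.095,.282)
```

```text
t 2.73 pos [0.5129 0.0925 0.2832] yaw 22.81 z [ 0.003 -0.    -1.   ] F [ 0.1  0.6 -0.2] w 0.998 j [-0.04  0.32  1.77 -0.    1.05  1.14]
delta [ 0.0006 -0.0024  0.0012] dist 0.003 roll None
```

{"fn": "apply_moves", "kwargs": {"motion": [{"delta_pos":[0,-0.002,0.001],"roll":0},{"delta_pos":[0,0,0],"roll":0}]}}

```text
clock: 2.9
eef_pos: [0.5115, 0.095, 0.2814]
ee_rot: [3.079, 0.622, 0.002]
contact_force: [-0.0, -0.0, -0.1]
width: 0.997
```

{"fn": "apply_moves", "kwargs": {"motion": [{"delta_pos":[0,0,0],"roll":0},{"delta_pos":[0,0,0],"roll":0},{"delta_pos":[0,0,0],"roll":0},{"delta_pos":[0,0,0],"roll":0},{"delta_pos":[0,0,0],"roll":0},{"delta_pos":[0,0,0],"roll":0},{"delta_pos":[0,0,0],"roll":0},{"delta_pos":[0,0,0],"roll":0}], "grip": -1, "newtons": 30}}

```text
clock: 3.57
eef_pos: [0.5115, 0.0949, 0.2807]
ee_rot: [-3.079, -0.622, 0.0]
contact_force: [-0.1, -0.4, 0.1]
width: 0.475
```

Run:
```python
from h import *
go(.5125,.095,.282)
```

```text
t 3.57 pos [0.5115 0.0949 0.2807] yaw 22.85 z [-0.  0. -1.] F [-0.1 -0.4  0.1] w 0.475 j [-0.03  0.33  1.77  0.    1.04  1.14]
delta [ 0.001   0.0002 -0.0013] dist 0.002 roll None
```

{"fn": "apply_moves", "kwargs": {"motion": [{"delta_pos":[0,0,0],"roll":0},{"delta_pos":[0,0,0],"roll":0},{"delta_pos":[0,0,0],"roll":0},{"delta_pos":[0,0,0],"roll":0}]}}

```text
clock: 3.9
eef_pos: [0.5115, 0.095, 0.2807]
ee_rot: [-3.079, -0.622, 0.0]
contact_force: [-1.0, 1.0, 0.2]
width: 0.426
```

{"fn": "apply_moves", "kwargs": {"motion": [{"delta_pos":[0,0,0],"roll":-2},{"delta_pos":[0,0,0],"roll":-4},{"delta_pos":[0,0,0],"roll":-5},{"delta_pos":[0,0,0],"roll":-5}]}}

```text
clock: 4.23
eef_pos: [0.5119, 0.0943, 0.2807]
ee_rot: [2.959, 1.05, 0.001]
contact_force: [0.6, -3.8, -2.8]
width: 0.426
```

Run:
```python
from h import *
go(.5125,.095,.282)
```

```text
t 4.23 pos [0.5119 0.0943 0.2807] yaw 39.07 z [ 0.001 -0.001 -1.   ] F [ 0.6 -3.8 -2.8] w 0.426 j [-0.03  0.33  1.77 -0.    1.04  0.86]
delta [ 0.0009 -0.0001 -0.0013] dist 0.002 roll None
```

{"fn": "apply_moves", "kwargs": {"motion": [{"delta_pos":[0,0,0],"roll":-6},{"delta_pos":[0,0,0],"roll":-6},{"delta_pos":[0,0,0],"roll":-6},{"delta_pos":[0,0,0],"roll":-6},{"delta_pos":[0,0,0],"roll":-6},{"delta_pos":[0,0,0],"roll":-6},{"delta_pos":[0,0,0],"roll":-6},{"delta_pos":[0,0,0],"roll":-6},{"delta_pos":[0,0,0],"roll":-5},{"delta_pos":[0,0,0],"roll":-4},{"delta_pos":[0,0,0],"roll":-2},{"delta_pos":[0,0,0],"roll":0}]}}

```text
clock: 5.23
eef_pos: [0.5141, 0.0934, 0.2808]
ee_rot: [2.057, 2.365, 0.004]
contact_force: [12.4, -5.9, -10.1]
width: 0.43
```

Run:
```python
from h import *
go(.5125,.095,.282)
im=snap('scene','x')['pixels']; 
cv2.imwrite('pics/k2.png',cv2.resize(im[150:290,140:340],(800,560)))
```

```text
t 5.23 pos [0.5141 0.0934 0.2808] yaw 97.95 z [ 0.007 -0.003 -1.   ] F [ 12.4  -5.9 -10.1] w 0.43 j [-0.03  0.33  1.77 -0.    1.04 -0.17]
delta [ 0.0018 -0.0014 -0.0012] dist 0.003 roll None
```

View pics/k2.png

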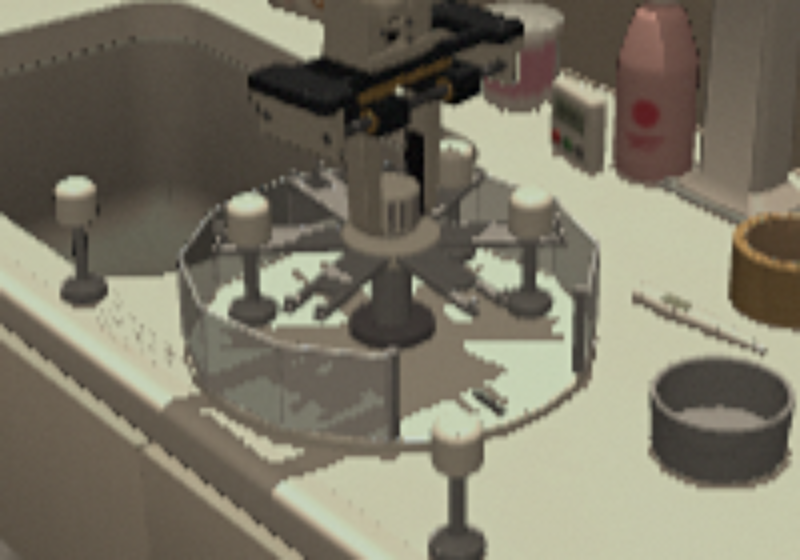

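{"fn": "apply_moves", "kwargs": {"motion": [{"delta_pos":[0,0,0],"roll":0},{"delta_pos":[0,0,0],"roll":0},{"delta_pos":[0,0,0],"roll":0},{"delta_pos":[0,0,0],"roll":0},{"delta_pos":[0,0,0],"roll":0},{"delta_pos":[0,0,-0.02],"roll":0},{"delta_pos":[0,0,-0.035],"roll":0},{"delta_pos":[0,0,-0.035],"roll":0}], "grip": 1}}

```text
clock: 5.95
eef_pos: [0.5108, 0.095, 0.3707]
ee_rot: [-2.062, -2.366, 0.004]
contact_force: [0.8, -0.3, 0.4]
width: 0.948
```

Run:
```python
from h import *
go(.3893,-.1241,.35,84)
c=snap('scene','x')
k=np.array([.514,.095])
for n,a,b in (('p2',(392,352),(392,437)),('p1',(580,290),(580,371))):
  for (x,y),z in ((a,.072),(b,0)):
    p=ray(c,140+x/4-.4,150+y/4-.4,z)[:2]-k; print(n,z,np.hypot(*p).round(3),np.degrees(np.arctan2(p[1],p[0])).round(1))
```

```text
t 5.95 pos [0.5108 0.095  0.3707] yaw 97.86 z [-0.004  0.    -1.   ] F [ 0.8 -0.3  0.4] w 0.948 j [-0.03  0.23  1.66  0.    1.26 -0.17]
delta [-0.2005 -0.1502  0.0211] dist 0.251 roll 13.86
p2 0.072 0.137 -128.3
p2 0 0.122 -128.7
p1 0.072 0.137 -64.0
p1 0 0.134 -56.9
```

{"fn": "apply_moves", "kwargs": {"motion": [{"delta_pos":[-0.0286,-0.0215,0],"roll":0},{"delta_pos":[-0.0286,-0.0215,0],"roll":0},{"delta_pos":[-0.0286,-0.0215,0],"roll":0},{"delta_pos":[-0.0286,-0.0215,0],"roll":0},{"delta_pos":[-0.0286,-0.0215,0],"roll":0},{"delta_pos":[-0.0286,-0.0215,0],"roll":0},{"delta_pos":[-0.0286,-0.0215,0],"roll":0},{"delta_pos":[0,0,0.01],"roll":5},{"delta_pos":[0,0,0.01],"roll":5},{"delta_pos":[0,0,0],"roll":4},{"delta_pos":[0,0,0],"roll":0}]}}

```text
clock: 6.92
eef_pos: [0.3893, -0.1242, 0.3503]
ee_rot: [-2.34, -2.094, 0.0]
contact_force: [-0.4, -0.1, -0.4]
width: 0.998
```

Run:
```python
from h import *
go(.3893,-.1241,.25,84)
b=snap('top','x')['pixels']; im=snap('scene','y')['pixels']
cv2.imwrite('pics/k3.png',cv2.resize(b[180:295,180:350],(800,541),interpolation=cv2.INTER_CUBIC))
cv2.imwrite('pics/k3s.png',cv2.resize(im[150:310,130:330],(800,640)[:2],interpolation=cv2.INTER_CUBIC)[:600])
```

```text
t 6.92 pos [ 0.3893 -0.1242  0.3503] yaw 83.65 z [-0.001  0.001 -1.   ] F [-0.4 -0.1 -0.4] w 0.998 j [-0.58  0.05  1.93  0.    1.16 -0.47]
delta [0.000e+00 1.000e-04 1.003e-01] dist 0.1 roll -0.35
```

View pics/k3.png

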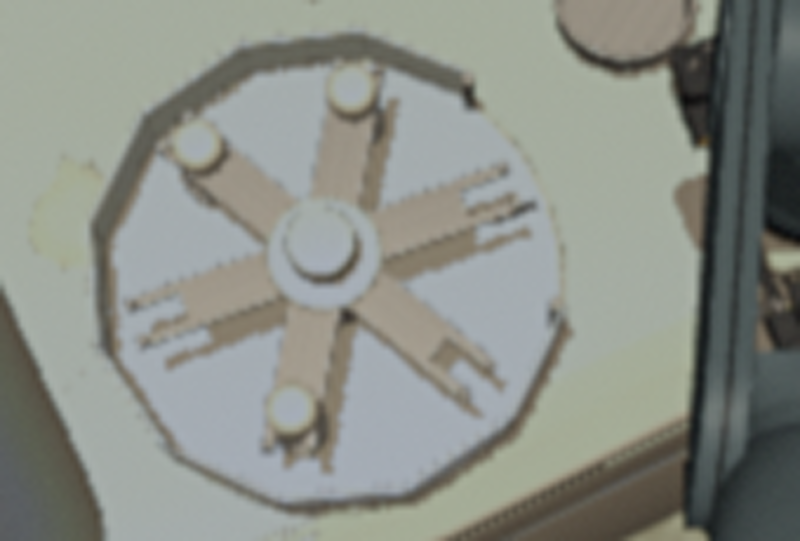

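View pics/k3s.png

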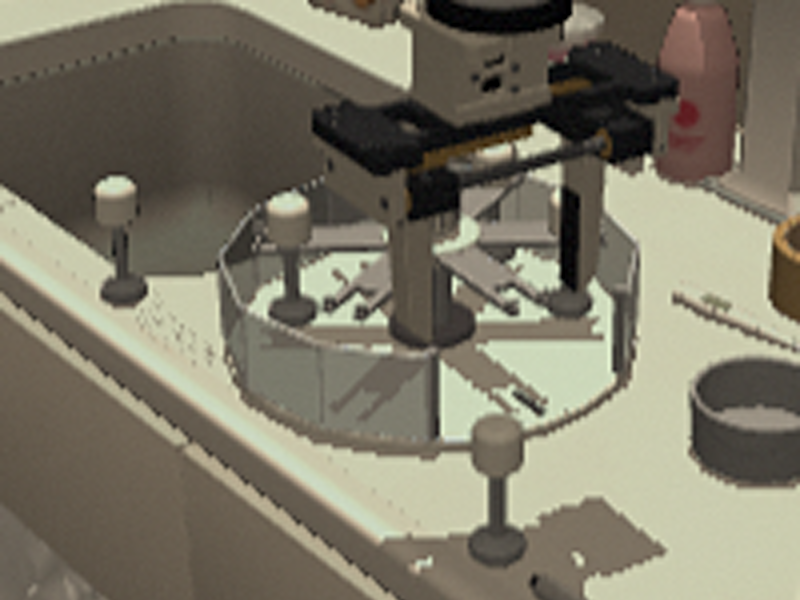

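```bash
cat >> h.py <<'E'
def hooks(c,pts,o,s,k=None,z=.101):
    P=np.array([ray(c,o[0]+(x+.5)/s-.5,o[1]+(y+.5)/s-.5,z)[:2] for x,y in pts])
    for p in P:
        q=p-k; a=np.degrees(np.arctan2(q[1],q[0])); print(p.round(4),np.hypot(*q).round(4),a.round(1),(a%60).round(1))
    return P
E
python3 - <<'E'
from h import *
c=viewer.camera('top'); k=np.array([.5135,.095])
P=hooks(c,[(352,87),(200,143),(292,409)],(180,180),4.706,k)
print('fork end'); hooks(c,[(505,190)],(180,180),4.706,k,.085)
hooks(c,[(135,322)],(180,180),4.706,k,.085)
# circle centre through the 3, this and earlier
A=np.vstack([P,[[.573,.021],[.548,.183],[.479,.007]]])
from scipy.optimize import least_squares
print(least_squares(lambda m:np.hypot(*(A-m).T)-.095,k).x)
E
```

```text
[0.5917 0.0382] 0.0967 -36.0 24.0
[0.6011 0.1321] 0.0952 22.9 22.9
[0.4365 0.1515] 0.0955 143.7 23.7
fork end
[ 0.4994 -0.0157] 0.1115 -97.3 22.7
[0.5257 0.2109] 0.1166 84.0 24.0
[0.51385238 0.09486408]
```

{"fn": "apply_moves", "kwargs": {"motion": [{"delta_pos":[0,0,0.035],"roll":0},{"delta_pos":[0,0,0.035],"roll":0},{"delta_pos":[0,0,0.02],"roll":0},{"delta_pos":[0,0,0.01],"roll":0},{"delta_pos":[0,0,0],"roll":0}]}}

```text
clock: 7.48
eef_pos: [0.3891, -0.1232, 0.2489]
ee_rot: [-2.332, -2.099, 0.002]
contact_force: [0.1, 1.1, 0.0]
width: 1.001
```

{"fn": "apply_moves", "kwargs": {"motion": [{"delta_pos":[0,0,0],"roll":0},{"delta_pos":[0,0,0],"roll":0},{"delta_pos":[0,0,0],"roll":0},{"delta_pos":[0,0,0],"roll":0},{"delta_pos":[0,0,0],"roll":0},{"delta_pos":[0,0,0],"roll":0},{"delta_pos":[0,0,0],"roll":0},{"delta_pos":[0,0,0],"roll":0},{"delta_pos":[0,0,0],"roll":0},{"delta_pos":[0,0,0],"roll":0},{"delta_pos":[0,0,0],"roll":0},{"delta_pos":[0,0,0],"roll":0}], "grip": -1, "newtons": 20}}

```text
clock: 8.48
eef_pos: [0.3898, -0.124, 0.2507]
ee_rot: [-2.337, -2.099, 0.0]
contact_force: [0.7, -0.6, 0.4]
width: 0.319
```

Run:
```python
from h import *
go(.3893,-.1241,.33,84)
im=snap('scene','y')['pixels']
cv2.imwrite('pics/k4s.png',cv2.resize(im[190:310,170:330],(800,600),interpolation=cv2.INTER_CUBIC)[:600])
```

```text
t 8.48 pos [ 0.3898 -0.124   0.2507] yaw 83.85 z [-0.  0. -1.] F [ 0.7 -0.6  0.4] w 0.319 j [-0.58  0.19  2.06  0.    0.89 -0.48]
delta [-0.0001 -0.0005 -0.0793] dist 0.079 roll -0.15
```

View pics/k4s.png

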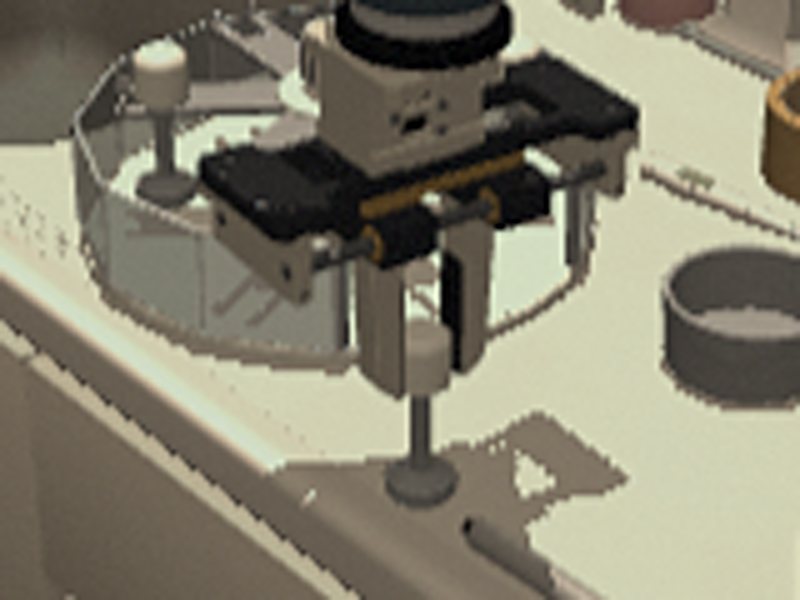

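{"fn": "apply_moves", "kwargs": {"motion": [{"delta_pos":[0,0,-0.01],"roll":0},{"delta_pos":[0,0,-0.02],"roll":0},{"delta_pos":[0,0,-0.01],"roll":0},{"delta_pos":[0,0,0],"roll":0}]}}

```text
clock: 8.87
eef_pos: [0.3904, -0.1244, 0.2924]
ee_rot: [2.335, 2.097, 0.002]
contact_force: [0.6, -1.1, -1.4]
width: 0.318
```

Run:
```python
from h import *
go(.4958,-.069,.288,83.5)
```

```text
t 8.87 pos [ 0.3904 -0.1244  0.2924] yaw 83.85 z [ 0.003 -0.002 -1.   ] F [ 0.6 -1.1 -1.4] w 0.318 j [-0.58  0.12  2.01  0.    1.   -0.48]
delta [0.0664 0.0988 0.0047] dist 0.119 roll 0.35
```

{"fn": "apply_moves", "kwargs": {"motion": [{"delta_pos":[0.006,0.01,0],"roll":0},{"delta_pos":[0.018,0.026,0],"roll":0},{"delta_pos":[0.018,0.026,0],"roll":0},{"delta_pos":[0.015,0.022,0],"roll":0},{"delta_pos":[0.009,0.014,0.002],"roll":0},{"delta_pos":[0,0,0],"roll":0},{"delta_pos":[0,0,0],"roll":0},{"delta_pos":[0,0,0],"roll":0}]}}

```text
clock: 9.53
eef_pos: [0.4936, -0.0686, 0.2876]
ee_rot: [-2.335, -2.098, 0.002]
contact_force: [0.3, 0.2, -1.7]
width: 0.32
```

Run:
```python
from h import *
go(.4958,-.069,.288,83.5)
im=snap('scene','y')['pixels'];c=snap('top','x');b=c['pixels']
cv2.imwrite('pics/k5s.png',cv2.resize(im[180:285,170:310],(800,600),interpolation=cv2.INTER_CUBIC)[:600])
cv2.imwrite('pics/k5t.png',cv2.resize(b[180:270,220:340],(800,600),interpolation=cv2.INTER_CUBIC)[:600])
```

```text
t 9.53 pos [ 0.4936 -0.0686  0.2876] yaw 83.88 z [-0.003  0.001 -1.   ] F [ 0.3  0.2 -1.7] w 0.32 j [-0.36  0.28  1.82 -0.    1.05 -0.26]
delta [-0.0002  0.0022 -0.0004] dist 0.002 roll 0.38
```

View pics/k5s.png

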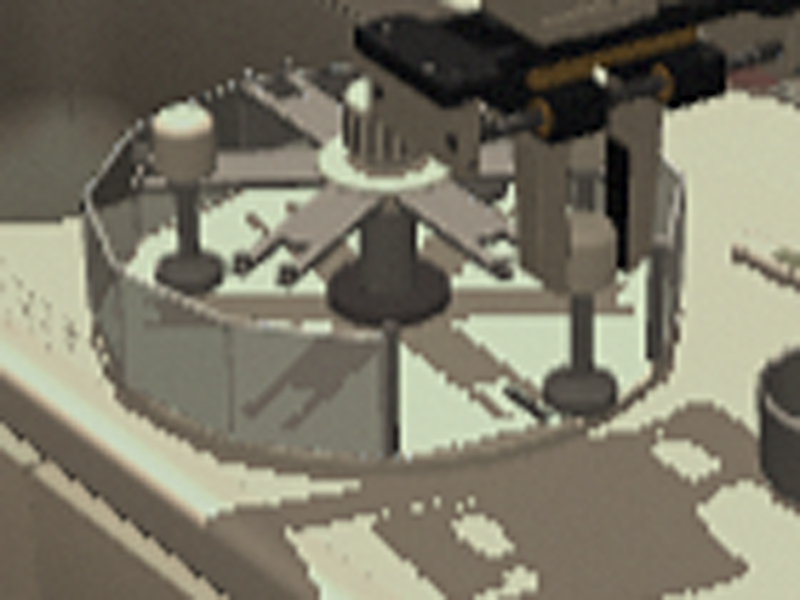

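View pics/k5t.png

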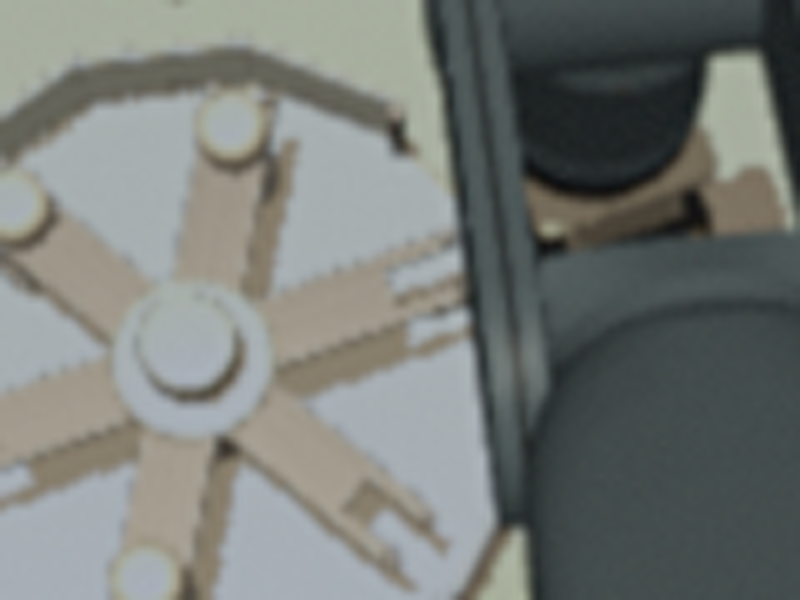

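Run:
```python
from h import *
c=viewer.camera('scene'); im=c['pixels']; b=cv2.resize(im[180:285,170:310],(800,600),interpolation=cv2.INTER_CUBIC); s=800/140
s=telemetry.read_state(); M=Rn.from_rotvec(s['ee_rot']).as_matrix(); print(s['eef_pos'],M[:,2])
sx,sy=800/140,600/105
def m(X,col):
    u,v=proj(c,X); q=(int((u-170+.5)*sx),int((v-180+.5)*sy)); cv2.drawMarker(b,q,col,cv2.MARKER_CROSS,10,1); return q
for z in (.2505-.02,.2505-.055): print(m(s['eef_pos']+M[:,2]*z,(0,0,255)))
K=np.array([.5139,.0949]); a=np.radians(-96.5); u=np.array([np.cos(a),np.sin(a)]); n=np.array([-u[1],u[0]])
for r in (.095,.119):
  for w in (-.015,-.008,.008,.015): m([*(K+r*u+w*n),.085],(0,255,0))
cv2.imwrite('pics/k6.png',b)
```

```text
[ 0.49352201 -0.06918702  0.28851141] [-8.81463660e-04  2.27190683e-04 -9.99999586e-01]
(586, 362)
(587, 292)
```

View pics/k6.png

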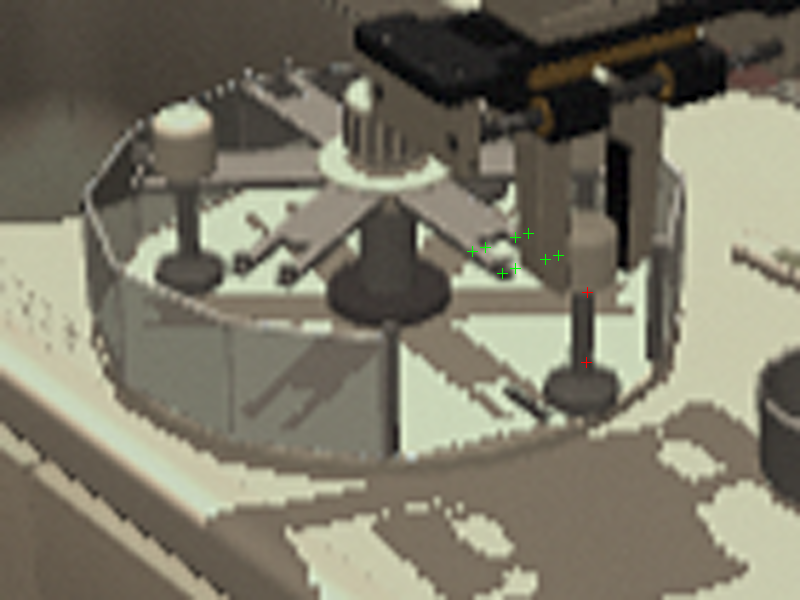

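Run:
```python
from h import *
go(.4960,-.0694,.2875,83.5)
go(.5039,.0001,.2875,83.5)
```

```text
t 9.68 pos [ 0.4935 -0.0692  0.2885] yaw 83.8 z [-0.001  0.    -1.   ] F [-0.4  0.2 -0.4] w 0.317 j [-0.36  0.28  1.82 -0.    1.05 -0.26]
delta [0.0001 0.0025 0.001 ] dist 0.003 roll 0.3
t 9.68 pos [ 0.4935 -0.0692  0.2885] yaw 83.8 z [-0.001  0.    -1.   ] F [-0.4  0.2 -0.4] w 0.317 j [-0.36  0.28  1.82 -0.    1.05 -0.26]
delta [0.07   0.0028 0.001 ] dist 0.07 roll 0.3
```

{"fn": "apply_moves", "kwargs": {"motion": [{"delta_pos":[0.0,0.0025,0.001],"roll":0.3},{"delta_pos":[0,0,0],"roll":0},{"delta_pos":[0.01,0,0],"roll":0},{"delta_pos":[0.012,0,0],"roll":0},{"delta_pos":[0.012,0,0],"roll":0},{"delta_pos":[0.008,0,0],"roll":0},{"delta_pos":[0.008,0,0],"roll":0},{"delta_pos":[0,0,0],"roll":0}]}}

```text
clock: 10.35
eef_pos: [0.5024, -0.0175, 0.2878]
ee_rot: [-2.34, -2.095, -0.0]
contact_force: [-0.8, 0.1, -0.9]
width: 0.319
```

Run:
```python
from h import *
go(.5039,.0001,.2875,83.5)
im=snap('scene','y')['pixels']
cv2.imwrite('pics/k7s.png',cv2.resize(im[180:285,170:310],(800,600),interpolation=cv2.INTER_CUBIC)[:600])
```

```text
t 10.35 pos [ 0.5024 -0.0175  0.2878] yaw 83.67 z [-0.     0.001 -1.   ] F [-0.8  0.1 -0.9] w 0.319 j [-0.26  0.29  1.81  0.    1.05 -0.15]
delta [ 0.0177 -0.0004  0.0003] dist 0.018 roll 0.17
```

View pics/k7s.png

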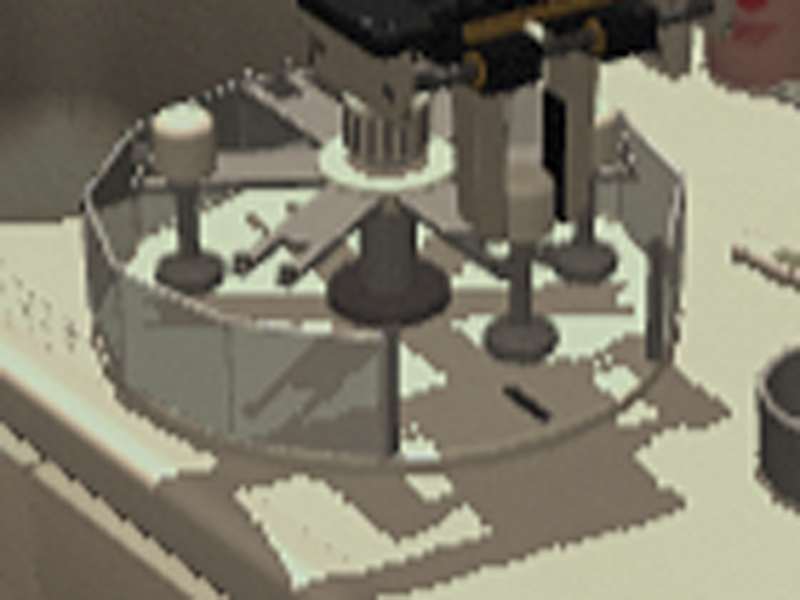

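{"fn": "apply_moves", "kwargs": {"motion": [{"delta_pos":[0.009,0,0],"roll":0},{"delta_pos":[0.008,0,0],"roll":0},{"delta_pos":[0,0,0],"roll":0},{"delta_pos":[0,0,0.005],"roll":0},{"delta_pos":[0,0,0.005],"roll":0},{"delta_pos":[0,0,0.002],"roll":0},{"delta_pos":[0,0,0],"roll":0},{"delta_pos":[0,0,0],"roll":0}]}}

```text
clock: 11.07
eef_pos: [0.5042, -0.0028, 0.2754]
ee_rot: [-2.343, -2.092, 0.001]
contact_force: [0.4, 0.7, -0.4]
width: 0.319
```

Run:
```python
from h import *
go(.5039,.0001,.2735,83.5)
im=snap('scene','y')['pixels']
cv2.imwrite('pics/k8s.png',cv2.resize(im[180:285,170:310],(800,600),interpolation=cv2.INTER_CUBIC)[:600])
```

```text
t 11.07 pos [ 0.5042 -0.0028  0.2754] yaw 83.52 z [-0.001  0.    -1.   ] F [ 0.4  0.7 -0.4] w 0.319 j [-0.23  0.31  1.82 -0.    1.02 -0.11]
delta [ 0.0029 -0.0006  0.0019] dist 0.003 roll 0.02
```

View pics/k8s.png

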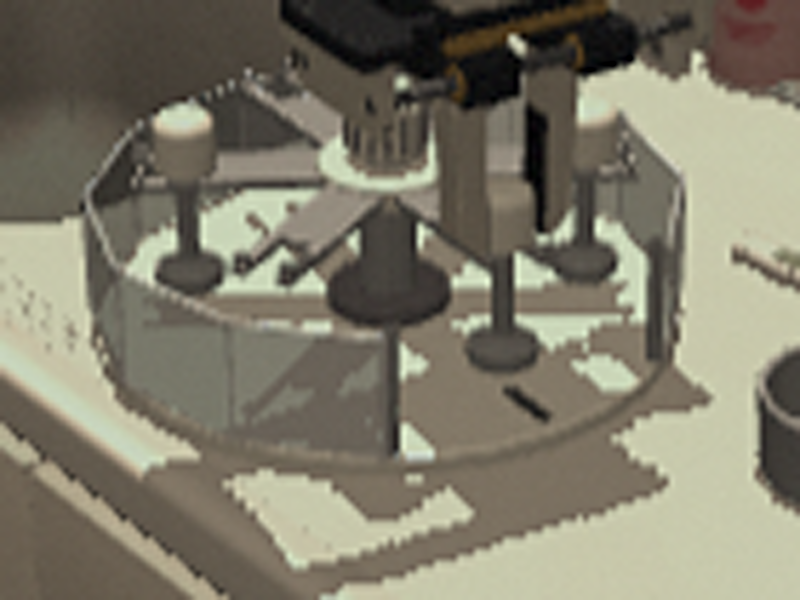

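{"fn": "apply_moves", "kwargs": {"motion": [{"delta_pos":[0.002,0,0],"roll":0},{"delta_pos":[0,0,0],"roll":0},{"delta_pos":[0,0,0.001],"roll":0},{"delta_pos":[0,0,0.001],"roll":0},{"delta_pos":[0,0,0],"roll":0},{"delta_pos":[0,0,0],"roll":0}]}}

```text
clock: 11.62
eef_pos: [0.5046, -0.0006, 0.2738]
ee_rot: [2.343, 2.093, 0.0]
contact_force: [-0.5, -0.7, -1.2]
width: 0.317
```

Run:
```python
from h import *
go(.5039,.0001,.2735,83.5)
```

```text
t 11.62 pos [ 0.5046 -0.0006  0.2738] yaw 83.55 z [ 0. -0. -1.] F [-0.5 -0.7 -1.2] w 0.317 j [-0.22  0.31  1.82  0.    1.01 -0.11]
delta [ 0.0006 -0.0007  0.0003] dist 0.001 roll 0.05
```

{"fn": "apply_moves", "kwargs": {"motion": [{"delta_pos":[0,0,0],"roll":0},{"delta_pos":[0,0,0],"roll":0},{"delta_pos":[0,0,0],"roll":0},{"delta_pos":[0,0,0],"roll":0},{"delta_pos":[0,0,-0.02],"roll":0},{"delta_pos":[0,0,-0.035],"roll":0},{"delta_pos":[0,0,-0.03],"roll":0},{"delta_pos":[0,0,0],"roll":0}], "grip": 0.1}}

```text
clock: 12.28
eef_pos: [0.5062, -0.0009, 0.3646]
ee_rot: [2.336, 2.088, 0.01]
contact_force: [0.8, -0.9, -0.3]
width: 0.549
```

Run:
```python
from h import *
go(.5150,.0945,.35,None)
im=snap('scene','y')['pixels']; b=snap('top','x')['pixels']
cv2.imwrite('pics/k9.png',np.hstack([cv2.resize(im[180:285,170:310],(400,300)),cv2.resize(b[180:285,190:330],(400,300))]))
```

```text
t 12.28 pos [ 0.5062 -0.0009  0.3646] yaw 83.56 z [ 0.01  -0.002 -1.   ] F [ 0.8 -0.9 -0.3] w 0.549 j [-0.22  0.21  1.7   0.    1.22 -0.11]
delta [ 0.0958 -0.0021  0.0145] dist 0.097 roll None
```

View pics/k9.png

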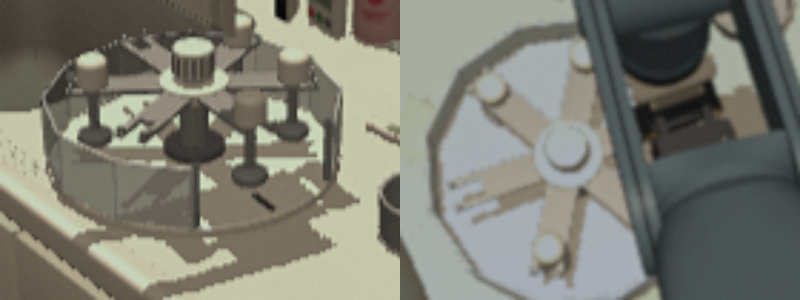

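{"fn": "apply_moves", "kwargs": {"motion": [{"delta_pos":[0.03,0,0],"roll":0},{"delta_pos":[0.036,-0.001,0],"roll":0},{"delta_pos":[0.03,-0.001,0],"roll":0},{"delta_pos":[0,0,0],"roll":7},{"delta_pos":[0,0,0],"roll":7},{"delta_pos":[0,0,0],"roll":7},{"delta_pos":[0,0,0],"roll":7},{"delta_pos":[0,0,0],"roll":7},{"delta_pos":[0,0,0],"roll":7},{"delta_pos":[0,0,0],"roll":7},{"delta_pos":[0,0,0],"roll":7},{"delta_pos":[0,0,0],"roll":4}], "grip": 0.4}}

```text
clock: 13.38
eef_pos: [0.5128, 0.095, 0.3569]
ee_rot: [-3.077, -0.631, 0.005]
contact_force: [0.6, -0.3, 0.5]
width: 0.704
```

Run:
```python
from h import *
go(.5150,.0945,.2815,23.5)
b=snap('scene','x')['pixels']
cv2.imwrite('pics/k10.png',cv2.resize(b[130:270,140:340],(800,560)))
```

```text
t 13.38 pos [0.5128 0.095  0.3569] yaw 23.19 z [-0.003  0.    -1.   ] F [ 0.6 -0.3  0.5] w 0.704 j [-0.03  0.25  1.67  0.    1.23  1.14]
delta [0.0021 0.0015 0.0754] dist 0.075 roll -0.31
```

View pics/k10.png

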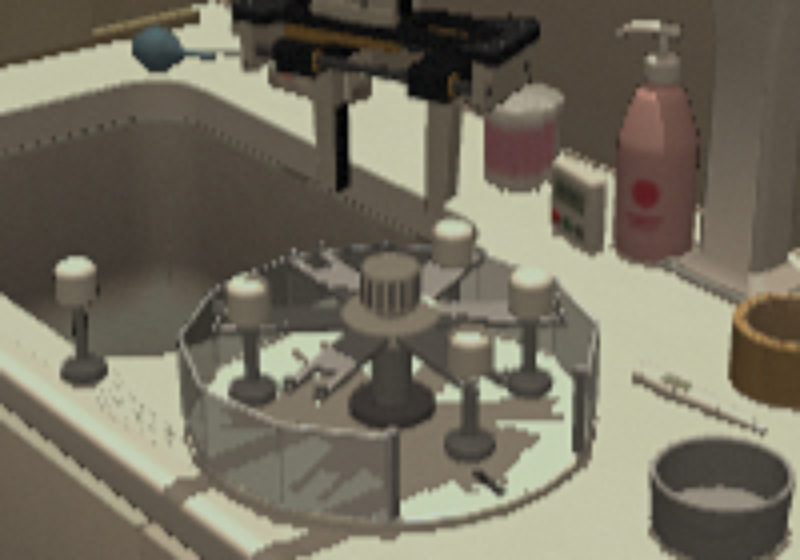

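{"fn": "apply_moves", "kwargs": {"motion": [{"delta_pos":[0.002,0.001,0.02],"roll":0},{"delta_pos":[0,0,0.03],"roll":0},{"delta_pos":[0,0,0.018],"roll":0},{"delta_pos":[0,0,0.007],"roll":0},{"delta_pos":[0,0,0],"roll":0},{"delta_pos":[0,0,0],"roll":0}]}}

```text
clock: 13.93
eef_pos: [0.5156, 0.0949, 0.2835]
ee_rot: [-3.075, -0.642, 0.002]
contact_force: [0.1, 0.5, -0.3]
width: 0.699
```

{"fn": "apply_moves", "kwargs": {"motion": [{"delta_pos":[0,0,0],"roll":0},{"delta_pos":[0,0,0],"roll":0},{"delta_pos":[0,0,0],"roll":0},{"delta_pos":[0,0,0],"roll":0},{"delta_pos":[0,0,0],"roll":0},{"delta_pos":[0,0,0],"roll":0},{"delta_pos":[0,0,0],"roll":0},{"delta_pos":[0,0,0],"roll":0}], "grip": -1, "newtons": 30}}

```text
clock: 14.6
eef_pos: [0.5153, 0.0961, 0.2846]
ee_rot: [-3.073, -0.64, -0.001]
contact_force: [-0.9, 6.1, 3.9]
width: 0.425
```

Run:
```python
from h import *
go(.5150,.0945,.2815,83.9)
```

```text
t 14.6 pos [0.5153 0.0961 0.2846] yaw 23.53 z [ 0.     0.003 -1.   ] F [-0.9  6.1  3.9] w 0.425 j [-0.03  0.33  1.76  0.    1.05  1.13]
delta [-0.0009  0.0013  0.0031] dist 0.003 roll -60.37
```

{"fn": "apply_moves", "kwargs": {"motion": [{"delta_pos":[0,0,0],"roll":-3},{"delta_pos":[0,0,0],"roll":-5.5},{"delta_pos":[0,0,0],"roll":-6},{"delta_pos":[0,0,0],"roll":-6},{"delta_pos":[0,0,0],"roll":-6},{"delta_pos":[0,0,0],"roll":-6},{"delta_pos":[0,0,0],"roll":-6},{"delta_pos":[0,0,0],"roll":-6},{"delta_pos":[0,0,0],"roll":-6},{"delta_pos":[0,0,0],"roll":-6},{"delta_pos":[0,0,0],"roll":-4},{"delta_pos":[0,0,0],"roll":0}]}}

```text
clock: 15.6
eef_pos: [0.515, 0.0963, 0.2845]
ee_rot: [-2.328, -2.106, -0.003]
contact_force: [-2.2, 7.4, 5.7]
width: 0.426
```

Run:
```python
from h import *
go(.5150,.0965,.2815,83.9)
```

```text
t 15.6 pos [0.515  0.0963 0.2845] yaw 84.28 z [-0.     0.003 -1.   ] F [-2.2  7.4  5.7] w 0.426 j [-0.03  0.33  1.76  0.    1.06  0.07]
delta [ 0.0002 -0.      0.003 ] dist 0.003 roll 0.38
```

{"fn": "apply_moves", "kwargs": {"motion": [{"delta_pos":[0,0,0],"roll":0},{"delta_pos":[0,0,0],"roll":0},{"delta_pos":[0,0,0],"roll":0},{"delta_pos":[0,0,0],"roll":0},{"delta_pos":[0,0,-0.02],"roll":0},{"delta_pos":[0,0,-0.035],"roll":0},{"delta_pos":[0,0,-0.03],"roll":0},{"delta_pos":[0,0,0],"roll":0}], "grip": 0.6}}

```text
clock: 16.27
eef_pos: [0.5173, 0.0947, 0.3748]
ee_rot: [2.328, 2.098, 0.012]
contact_force: [-0.1, 0.4, 0.9]
width: 0.799
```

Run:
```python
from h import *
go(.3860,.2911,.35,83.9)
```

```text
t 16.27 pos [0.5173 0.0947 0.3748] yaw 84.04 z [ 0.011 -0.    -1.   ] F [-0.1  0.4  0.9] w 0.799 j [-0.03  0.23  1.64 -0.    1.25  0.07]
delta [ 0.1817 -0.1512  0.0233] dist 0.238 roll 0.14
```

{"fn": "apply_moves", "kwargs": {"motion": [{"delta_pos":[0.016,-0.012,0],"roll":0},{"delta_pos":[0.028,-0.0232,0],"roll":0},{"delta_pos":[0.028,-0.0232,0],"roll":0},{"delta_pos":[0.028,-0.0232,0],"roll":0},{"delta_pos":[0.028,-0.0232,0],"roll":0},{"delta_pos":[0.028,-0.0232,0.01],"roll":0},{"delta_pos":[0.018,-0.016,0.01],"roll":0},{"delta_pos":[0.008,-0.007,0],"roll":0},{"delta_pos":[0,0,0],"roll":0},{"delta_pos":[0,0,0],"roll":0}], "grip": 1}}

```text
clock: 17.1
eef_pos: [0.3847, 0.2915, 0.349]
ee_rot: [2.332, 2.104, 0.001]
contact_force: [-0.1, -1.0, 0.2]
width: 1.001
```

Run:
```python
from h import *
go(.3860,.2911,.2505,83.9)
b=snap('top','x')['pixels']; im=snap('scene','y')['pixels']
cv2.imwrite('pics/k11.png',cv2.resize(b[180:295,180:350],(800,541),interpolation=cv2.INTER_CUBIC))
cv2.imwrite('pics/k11s.png',cv2.resize(im[120:280,110:320],(788,600),interpolation=cv2.INTER_CUBIC)[:600])
```

```text
t 17.1 pos [0.3847 0.2915 0.349 ] yaw 84.13 z [ 0.001 -0.    -1.   ] F [-0.1 -1.   0.2] w 1.001 j [ 0.42  0.19  1.77 -0.    1.18  0.52]
delta [-0.0002  0.0013  0.0985] dist 0.099 roll 0.23
```

View pics/k11.png

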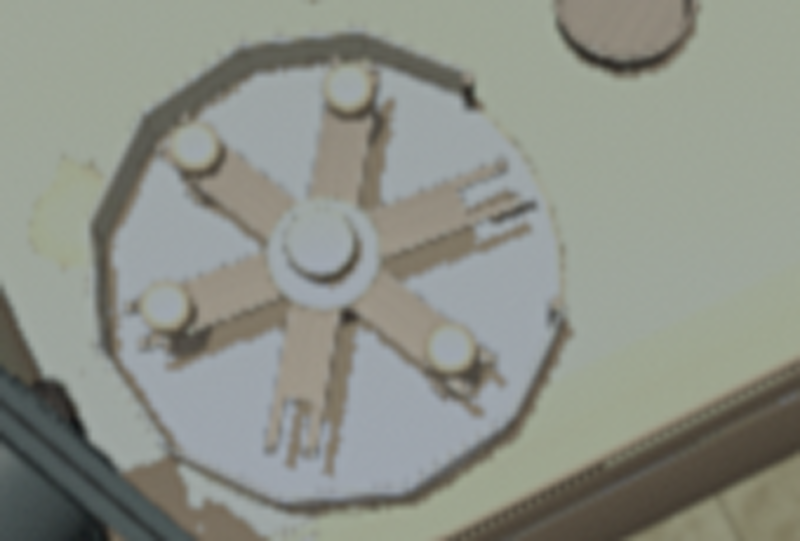

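View pics/k11s.png

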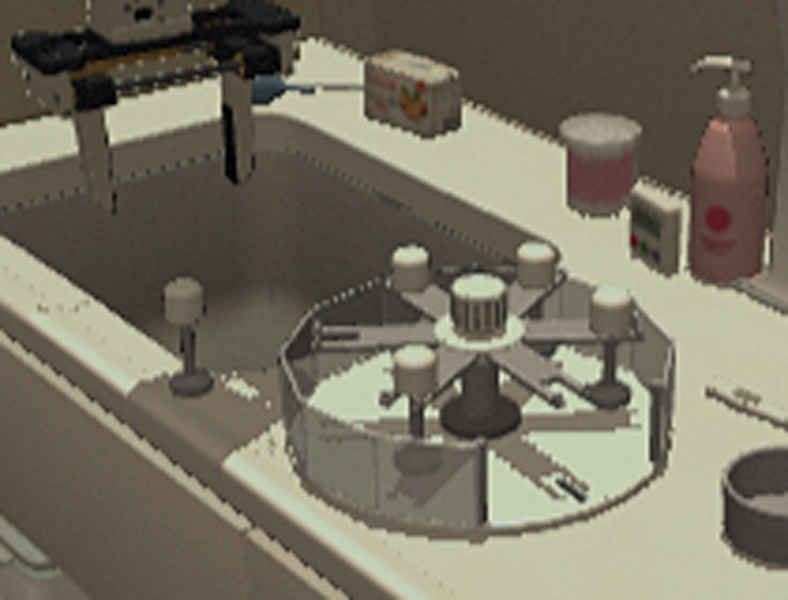

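Run:
```python
from h import *
c=viewer.camera('top')
hooks(c,[(350,88),(200,147),(165,305),(450,347)],(180,180),4.706,np.array([.5139,.0949]))
hooks(c,[(505,188),(290,425)],(180,180),4.706,np.array([.5139,.0949]),.085)
```

```text
[0.5917 0.0395] 0.0955 -35.5 24.5
[0.5989 0.1331] 0.0932 24.2 24.2
[0.5233 0.1907] 0.0962 84.4 24.4
[0.428  0.0556] 0.0945 -155.4 24.6
[ 0.5005 -0.0162] 0.1119 -96.9 23.1
[0.4314 0.1566] 0.103 143.2 23.2
```

{"fn": "apply_moves", "kwargs": {"motion": [{"delta_pos":[0,0.001,0.035],"roll":0},{"delta_pos":[0,0,0.035],"roll":0},{"delta_pos":[0,0,0.02],"roll":0},{"delta_pos":[0,0,0.0085],"roll":0},{"delta_pos":[0,0,0],"roll":0},{"delta_pos":[0,0,0],"roll":0}]}}

```text
clock: 17.75
eef_pos: [0.3862, 0.2911, 0.2509]
ee_rot: [2.335, 2.102, 0.001]
contact_force: [-1.0, -0.2, 0.4]
width: 0.999
```

{"fn": "apply_moves", "kwargs": {"motion": [{"delta_pos":[0,0,0],"roll":0},{"delta_pos":[0,0,0],"roll":0},{"delta_pos":[0,0,0],"roll":0},{"delta_pos":[0,0,0],"roll":0},{"delta_pos":[0,0,0],"roll":0},{"delta_pos":[0,0,0],"roll":0},{"delta_pos":[0,0,0],"roll":0},{"delta_pos":[0,0,0],"roll":0},{"delta_pos":[0,0,0],"roll":0},{"delta_pos":[0,0,0],"roll":0},{"delta_pos":[0,0,0],"roll":0},{"delta_pos":[0,0,0],"roll":0}], "grip": -1, "newtons": 20}}

```text
clock: 18.75
eef_pos: [0.3852, 0.2915, 0.2502]
ee_rot: [-2.334, -2.103, 0.0]
contact_force: [0.5, -0.6, -0.6]
width: 0.319
```

Run:
```python
from h import *
go(.3860,.2911,.2505,83.9)
im=snap('scene','y')['pixels']
cv2.imwrite('pics/k12s.png',cv2.resize(im[140:260,110:270],(800,600),interpolation=cv2.INTER_CUBIC)[:600])
```

```text
t 18.75 pos [0.3852 0.2915 0.2502] yaw 84.05 z [-0. -0. -1.] F [ 0.5 -0.6 -0.6] w 0.319 j [ 0.42  0.31  1.89 -0.    0.94  0.52]
delta [-0.0003  0.0008 -0.0003] dist 0.001 roll 0.15
```

View pics/k12s.png

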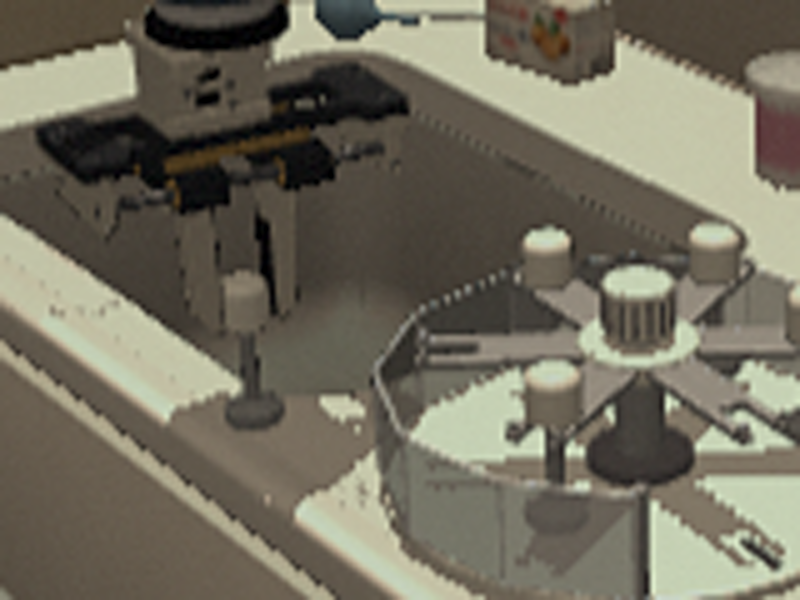

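{"fn": "apply_moves", "kwargs": {"motion": [{"delta_pos":[0,0,-0.015],"roll":0},{"delta_pos":[0,0,-0.03],"roll":0},{"delta_pos":[0,0,-0.03],"roll":0},{"delta_pos":[0,0,-0.03],"roll":0},{"delta_pos":[0,0,-0.03],"roll":0},{"delta_pos":[0,0,-0.02],"roll":0},{"delta_pos":[0,0,0],"roll":0}]}}

```text
clock: 19.38
eef_pos: [0.3861, 0.2919, 0.4098]
ee_rot: [2.332, 2.102, 0.013]
contact_force: [0.7, 0.2, -1.3]
width: 0.319
```

Run:
```python
from h import *
go(.4986,-.0687,.405,84)
im=snap('scene','y')['pixels']
cv2.imwrite('pics/k13s.png',cv2.resize(im[110:260,110:310],(800,600),interpolation=cv2.INTER_CUBIC)[:600])
```

```text
t 19.38 pos [0.3861 0.2919 0.4098] yaw 84.06 z [ 0.008  0.003 -1.   ] F [ 0.7  0.2 -1.3] w 0.319 j [0.42 0.13 1.68 0.   1.32 0.52]
delta [-0.3471  0.1492  0.0044] dist 0.378 roll 0.06
```

View pics/k13s.png

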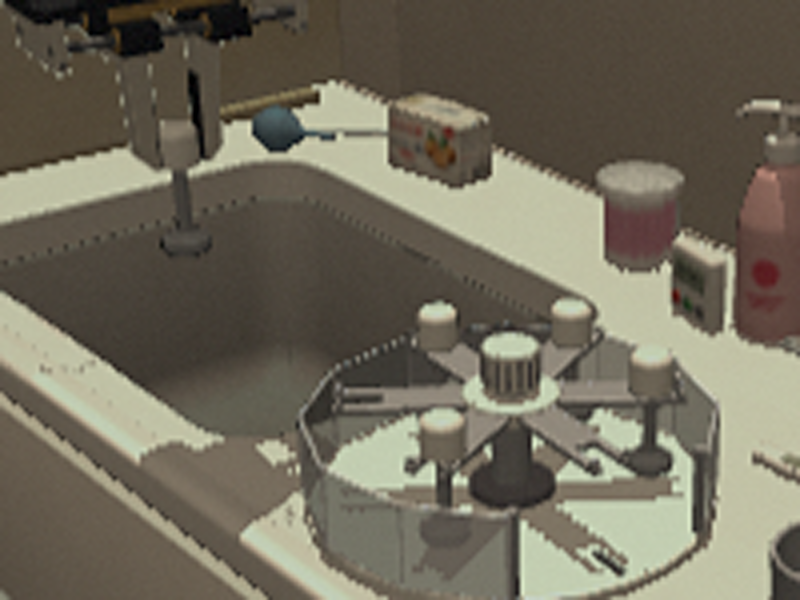

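{"fn": "apply_moves", "kwargs": {"motion": [{"delta_pos":[-0.015,0.0065,0],"roll":0},{"delta_pos":[-0.031,0.0133,0],"roll":0},{"delta_pos":[-0.031,0.0133,0],"roll":0},{"delta_pos":[-0.031,0.0133,0],"roll":0},{"delta_pos":[-0.031,0.0133,0],"roll":0},{"delta_pos":[-0.031,0.0133,0],"roll":0},{"delta_pos":[-0.031,0.0133,0],"roll":0},{"delta_pos":[-0.031,0.0133,0],"roll":0},{"delta_pos":[-0.031,0.0133,0],"roll":0},{"delta_pos":[-0.031,0.0133,0],"roll":0},{"delta_pos":[-0.031,0.0133,0],"roll":0},{"delta_pos":[-0.022,0.0095,0],"roll":0}]}}

```text
clock: 20.43
eef_pos: [0.4975, -0.0717, 0.4029]
ee_rot: [-2.333, -2.1, 0.003]
contact_force: [-0.0, 0.0, -1.5]
width: 0.317
```

{"fn": "apply_moves", "kwargs": {"motion": [{"delta_pos":[0,0,0],"roll":0},{"delta_pos":[0,0,0.02],"roll":0},{"delta_pos":[0,0,0.03],"roll":0},{"delta_pos":[0,0,0.03],"roll":0},{"delta_pos":[0,0,0.025],"roll":0},{"delta_pos":[0,0,0.012],"roll":0},{"delta_pos":[0,0,0],"roll":0},{"delta_pos":[0,0,0],"roll":0},{"delta_pos":[0,0,0],"roll":0}]}}

```text
clock: 21.18
eef_pos: [0.4976, -0.0688, 0.2885]
ee_rot: [2.333, 2.104, 0.0]
contact_force: [-0.1, 0.4, -0.7]
width: 0.315
```

Run:
```python
from h import *
go(.4986,-.0687,.2875,84.3)
im=snap('scene','y')['pixels']
cv2.imwrite('pics/k14s.png',cv2.resize(im[180:285,170:310],(800,600),interpolation=cv2.INTER_CUBIC)[:600])
```

```text
t 21.18 pos [ 0.4976 -0.0688  0.2885] yaw 84.07 z [ 0.  0. -1.] F [-0.1  0.4 -0.7] w 0.315 j [-0.36  0.29  1.81  0.    1.05 -0.26]
delta [0.0002 0.001  0.001 ] dist 0.001 roll -0.23
```

View pics/k14s.png

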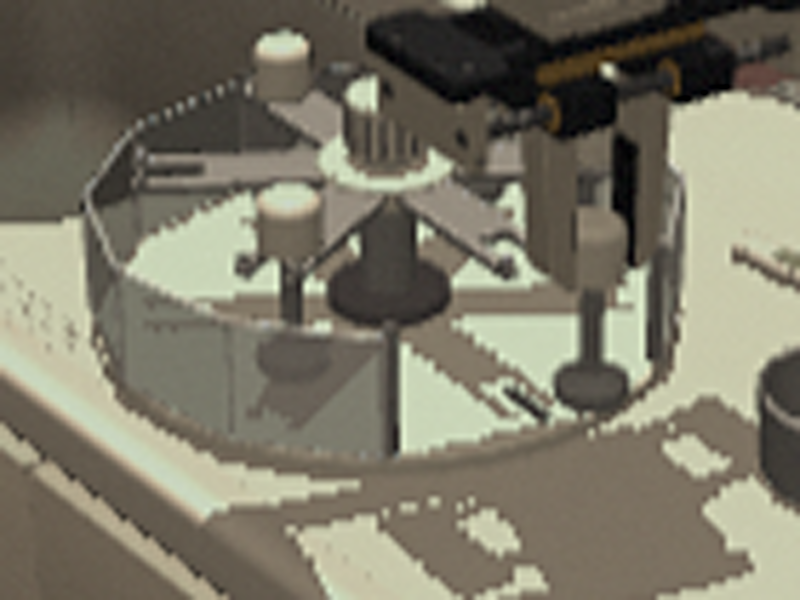

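{"fn": "apply_moves", "kwargs": {"motion": [{"delta_pos":[0.0,0.001,0.001],"roll":-0.2},{"delta_pos":[0.01,0,0],"roll":0},{"delta_pos":[0.012,0,0],"roll":0},{"delta_pos":[0.012,0,0],"roll":0},{"delta_pos":[0.01,0,0],"roll":0},{"delta_pos":[0.01,0,0],"roll":0},{"delta_pos":[0,0,0],"roll":0},{"delta_pos":[0,0,0],"roll":0}]}}

```text
clock: 21.9
eef_pos: [0.5039, -0.0145, 0.2873]
ee_rot: [2.328, 2.109, -0.0]
contact_force: [-0.3, 0.4, -0.6]
width: 0.314
```

Run:
```python
from h import *
go(.5056,.0010,.2875,84.3)
im=snap('scene','y')['pixels']
cv2.imwrite('pics/k15s.png',cv2.resize(im[180:285,170:310],(800,600),interpolation=cv2.INTER_CUBIC)[:600])
```

```text
t 21.9 pos [ 0.5039 -0.0145  0.2873] yaw 84.37 z [ 0. -0. -1.] F [-0.3  0.4 -0.6] w 0.314 j [-0.25  0.29  1.8  -0.    1.05 -0.15]
delta [ 0.0156  0.0002 -0.0002] dist 0.016 roll 0.07
```

View pics/k15s.png

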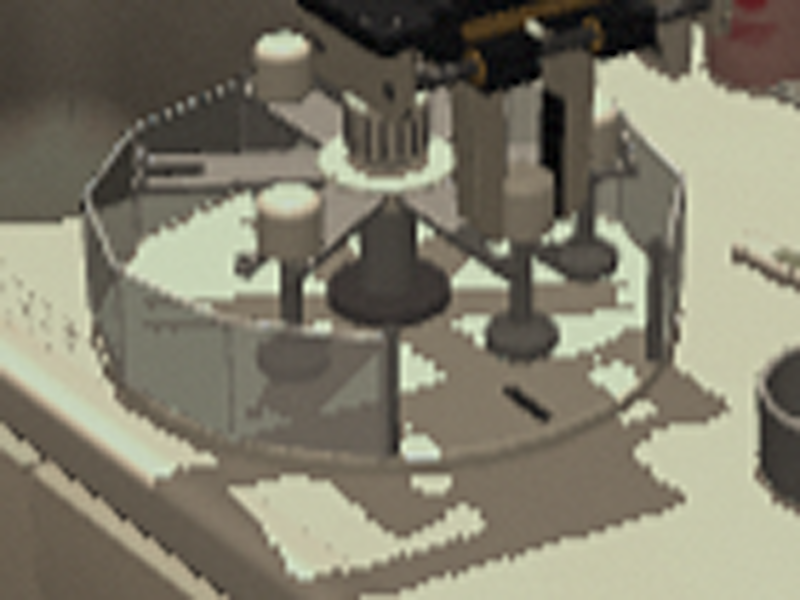

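{"fn": "apply_moves", "kwargs": {"motion": [{"delta_pos":[0.008,0,0],"roll":0},{"delta_pos":[0.0075,0,0],"roll":0},{"delta_pos":[0,0,0],"roll":0},{"delta_pos":[0,0,0.005],"roll":0},{"delta_pos":[0,0,0.005],"roll":0},{"delta_pos":[0,0,0.0035],"roll":0},{"delta_pos":[0,0,0],"roll":0},{"delta_pos":[0,0,0],"roll":0}]}}

```text
clock: 22.62
eef_pos: [0.5053, -0.0003, 0.2733]
ee_rot: [-2.33, -2.106, 0.001]
contact_force: [0.3, -0.0, -1.1]
width: 0.318
```

Run:
```python
from h import *
go(.5056,.0010,.2735,84.3)
im=snap('scene','y')['pixels']
cv2.imwrite('pics/k16s.png',cv2.resize(im[180:285,170:310],(800,600),interpolation=cv2.INTER_CUBIC)[:600])
```

```text
t 22.62 pos [ 5.053e-01 -3.000e-04  2.733e-01] yaw 84.23 z [-0.001  0.    -1.   ] F [ 0.3 -0.  -1.1] w 0.318 j [-0.22  0.31  1.82 -0.    1.01 -0.12]
delta [ 0.0013  0.0002 -0.0002] dist 0.001 roll -0.07
```

View pics/k16s.png

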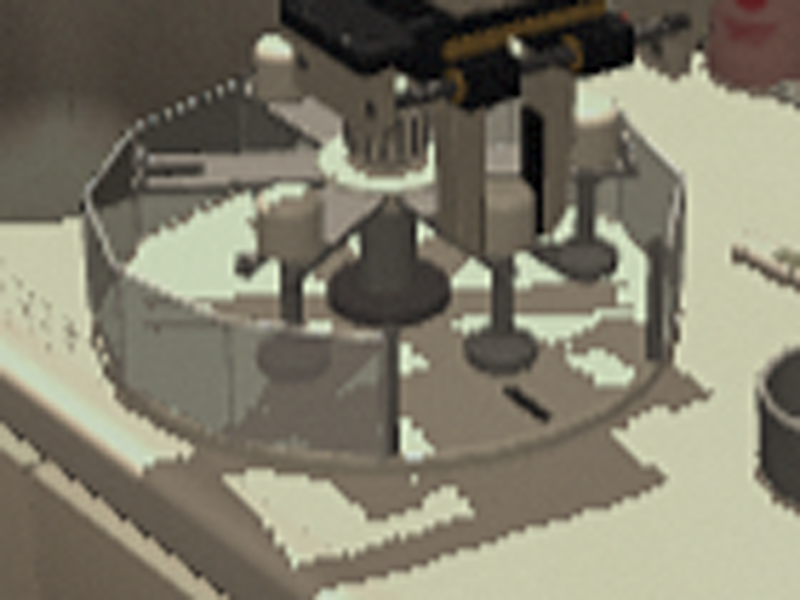

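{"fn": "apply_moves", "kwargs": {"motion": [{"delta_pos":[0.001,0,0],"roll":0},{"delta_pos":[0,0,0],"roll":0},{"delta_pos":[0,0,0],"roll":0},{"delta_pos":[0,0,0],"roll":0},{"delta_pos":[0,0,-0.02],"roll":0},{"delta_pos":[0,0,-0.035],"roll":0},{"delta_pos":[0,0,-0.03],"roll":0},{"delta_pos":[0,0,0],"roll":0}], "grip": 0.1}}

```text
clock: 23.33
eef_pos: [0.5072, 0.0007, 0.3648]
ee_rot: [2.323, 2.102, 0.01]
contact_force: [0.7, -0.4, 0.9]
width: 0.555
```

Run:
```python
from h import *
go(.5150,.0960,.355,-36)
```

```text
t 23.33 pos [0.5072 0.0007 0.3648] yaw 84.26 z [ 0.01  -0.002 -1.   ] F [ 0.7 -0.4  0.9] w 0.555 j [-0.22  0.21  1.7   0.    1.22 -0.12]
delta [ 0.0956 -0.0019  0.0096] dist 0.096 roll 120.26
```

{"fn": "apply_moves", "kwargs": {"motion": [{"delta_pos":[0.03,0,0],"roll":0},{"delta_pos":[0.036,-0.001,0],"roll":0},{"delta_pos":[0.03,-0.001,0],"roll":0},{"delta_pos":[0,0,0],"roll":7},{"delta_pos":[0,0,0],"roll":7},{"delta_pos":[0,0,0],"roll":7},{"delta_pos":[0,0,0],"roll":7},{"delta_pos":[0,0,0],"roll":7},{"delta_pos":[0,0,0],"roll":7},{"delta_pos":[0,0,0],"roll":7},{"delta_pos":[0,0,0],"roll":7},{"delta_pos":[0,0,0],"roll":7}], "grip": 0.4}}

```text
clock: 24.33
eef_pos: [0.513, 0.0967, 0.3585]
ee_rot: [-3.089, -0.57, 0.0]
contact_force: [-0.5, 0.1, 1.1]
width: 0.705
```

{"fn": "apply_moves", "kwargs": {"motion": [{"delta_pos":[0,0,0],"roll":7},{"delta_pos":[0,0,0],"roll":7},{"delta_pos":[0,0,0],"roll":7},{"delta_pos":[0,0,0],"roll":7},{"delta_pos":[0,0,0],"roll":7},{"delta_pos":[0,0,0],"roll":7},{"delta_pos":[0,0,0],"roll":7},{"delta_pos":[0,0,0],"roll":7},{"delta_pos":[0,0,0],"roll":0},{"delta_pos":[0,0,0],"roll":0}]}}

```text
clock: 25.17
eef_pos: [0.5131, 0.0967, 0.3586]
ee_rot: [3.0, -0.933, -0.0]
contact_force: [0.0, 0.4, 0.5]
width: 0.701
```

Run:
```python
from h import *
go(.5150,.0963,.2840,-36)
b=snap('scene','x')['pixels']
cv2.imwrite('pics/k17.png',cv2.resize(b[130:270,140:340],(800,560)))
```

```text
t 25.17 pos [0.5131 0.0967 0.3586] yaw -34.54 z [-0.  0. -1.] F [0.  0.4 0.5] w 0.701 j [-0.03  0.25  1.67  0.    1.23  2.15]
delta [ 0.0018 -0.0008  0.0746] dist 0.075 roll 1.46
```

View pics/k17.png

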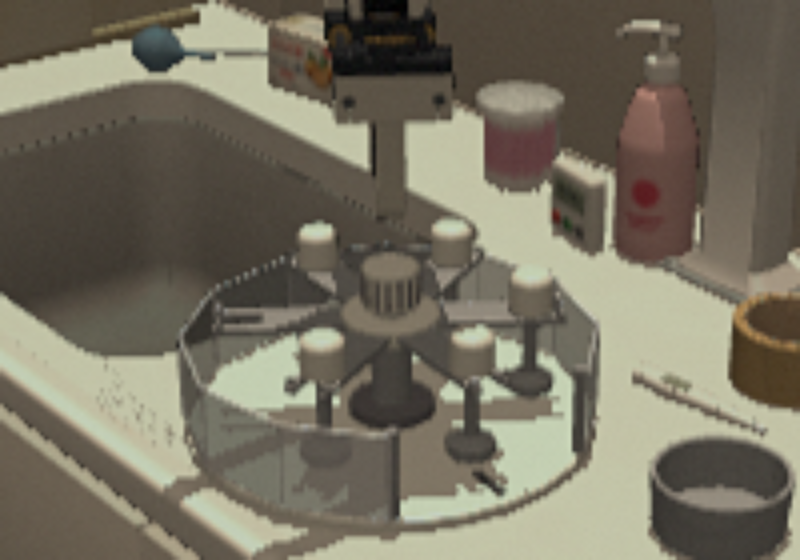

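{"fn": "apply_moves", "kwargs": {"motion": [{"delta_pos":[0.002,-0.001,0.02],"roll":0},{"delta_pos":[0,0,0.03],"roll":0},{"delta_pos":[0,0,0.018],"roll":0},{"delta_pos":[0,0,0.006],"roll":0},{"delta_pos":[0,0,0],"roll":0},{"delta_pos":[0,0,0],"roll":0}]}}

```text
clock: 25.72
eef_pos: [0.5157, 0.0963, 0.2852]
ee_rot: [-2.999, 0.936, -0.0]
contact_force: [0.4, -0.8, 0.5]
width: 0.699
```

{"fn": "apply_moves", "kwargs": {"motion": [{"delta_pos":[0,0,0],"roll":0},{"delta_pos":[0,0,0],"roll":0},{"delta_pos":[0,0,0],"roll":0},{"delta_pos":[0,0,0],"roll":0},{"delta_pos":[0,0,0],"roll":0},{"delta_pos":[0,0,0],"roll":0},{"delta_pos":[0,0,0],"roll":0},{"delta_pos":[0,0,0],"roll":0}], "grip": -1, "newtons": 30}}

```text
clock: 26.38
eef_pos: [0.5154, 0.0961, 0.2854]
ee_rot: [2.998, -0.938, 0.001]
contact_force: [-1.4, -1.8, 5.8]
width: 0.42
```

Run:
```python
from h import *
go(.5150,.0945,.2815,83.9)
```

```text
t 26.38 pos [0.5154 0.0961 0.2854] yaw -34.74 z [ 0.001 -0.001 -1.   ] F [-1.4 -1.8  5.8] w 0.42 j [-0.03  0.33  1.76 -0.    1.06  2.15]
delta [0.0006 0.0015 0.0039] dist 0.004 roll -118.64
```

{"fn": "apply_moves", "kwargs": {"motion": [{"delta_pos":[0,0,0],"roll":-3},{"delta_pos":[0,0,0],"roll":-5},{"delta_pos":[0,0,0],"roll":-6},{"delta_pos":[0,0,0],"roll":-6},{"delta_pos":[0,0,0],"roll":-6},{"delta_pos":[0,0,0],"roll":-6},{"delta_pos":[0,0,0],"roll":-6},{"delta_pos":[0,0,0],"roll":-6},{"delta_pos":[0,0,0],"roll":-6},{"delta_pos":[0,0,0],"roll":-6},{"delta_pos":[0,0,0],"roll":-6},{"delta_pos":[0,0,0],"roll":-6}]}}

```text
clock: 27.38
eef_pos: [0.5154, 0.0967, 0.2854]
ee_rot: [-3.008, -0.906, -0.002]
contact_force: [-2.6, 2.4, 5.6]
width: 0.425
```

{"fn": "apply_moves", "kwargs": {"motion": [{"delta_pos":[0,0,0],"roll":-6},{"delta_pos":[0,0,0],"roll":-6},{"delta_pos":[0,0,0],"roll":-6},{"delta_pos":[0,0,0],"roll":-6},{"delta_pos":[0,0,0],"roll":-6},{"delta_pos":[0,0,0],"roll":-6},{"delta_pos":[0,0,0],"roll":-6},{"delta_pos":[0,0,0],"roll":-5},{"delta_pos":[0,0,0],"roll":-3},{"delta_pos":[0,0,0],"roll":-1.7},{"delta_pos":[0,0,0],"roll":0}]}}

```text
clock: 28.3
eef_pos: [0.515, 0.0969, 0.2854]
ee_rot: [-2.315, -2.123, -0.001]
contact_force: [-3.8, 2.0, 7.3]
width: 0.424
```

Run:
```python
from h import *
go(.5150,.0945,.2815,83.9)
```

```text
t 28.3 pos [0.515  0.0969 0.2854] yaw 85.04 z [-0.     0.001 -1.   ] F [-3.8  2.   7.3] w 0.424 j [-0.03  0.33  1.76  0.    1.06  0.06]
delta [-0.0024  0.0002  0.0039] dist 0.005 roll 1.14
```

Turned 119.8°. Release and go to pestle B.

{"fn": "apply_moves", "kwargs": {"motion": [{"delta_pos":[0,0,0],"roll":0},{"delta_pos":[0,0,0],"roll":0},{"delta_pos":[0,0,0],"roll":0},{"delta_pos":[0,0,0],"roll":0},{"delta_pos":[0,0,-0.02],"roll":0},{"delta_pos":[0,0,-0.035],"roll":0},{"delta_pos":[0,0,-0.03],"roll":0},{"delta_pos":[0,0,0],"roll":0}], "grip": 0.6}}

```text
clock: 28.97
eef_pos: [0.5171, 0.0963, 0.3756]
ee_rot: [2.312, 2.117, 0.012]
contact_force: [0.5, 0.1, 0.6]
width: 0.798
```

Run:
```python
from h import *
go(.4030,-.3790,.35,84)
```

```text
t 28.97 pos [0.5171 0.0963 0.3756] yaw 84.95 z [ 0.01 -0.   -1.  ] F [0.5 0.1 0.6] w 0.798 j [-0.03  0.23  1.64  0.    1.26  0.06]
delta [-0.4835 -0.072   0.0245] dist 0.489 roll 0.95
```

{"fn": "apply_moves", "kwargs": {"motion": [{"delta_pos":[-0.02,-0.003,0],"roll":0},{"delta_pos":[-0.036,-0.0054,0],"roll":0},{"delta_pos":[-0.036,-0.0054,0],"roll":0},{"delta_pos":[-0.036,-0.0054,0],"roll":0},{"delta_pos":[-0.036,-0.0054,0],"roll":0},{"delta_pos":[-0.036,-0.0054,0],"roll":0},{"delta_pos":[-0.036,-0.0054,0],"roll":0},{"delta_pos":[-0.036,-0.0054,0],"roll":0},{"delta_pos":[-0.036,-0.0054,0],"roll":0},{"delta_pos":[-0.036,-0.0054,0],"roll":0},{"delta_pos":[-0.036,-0.0054,0],"roll":0},{"delta_pos":[-0.036,-0.0054,0],"roll":0}], "grip": 1}}

```text
clock: 29.97
eef_pos: [0.4157, -0.3143, 0.3693]
ee_rot: [-2.317, -2.121, -0.0]
contact_force: [0.7, -0.1, -0.5]
width: 1.002
```

{"fn": "apply_moves", "kwargs": {"motion": [{"delta_pos":[-0.036,-0.0054,0],"roll":0},{"delta_pos":[-0.02,-0.003,0.01],"roll":0},{"delta_pos":[-0.012,-0.002,0.01],"roll":0},{"delta_pos":[0,0,0],"roll":1},{"delta_pos":[0,0,0],"roll":0},{"delta_pos":[0,0,0],"roll":0}]}}

```text
clock: 30.47
eef_pos: [0.4006, -0.3781, 0.3495]
ee_rot: [-2.334, -2.101, -0.001]
contact_force: [0.4, 0.5, -0.5]
width: 1.001
```

Run:
```python
from h import *
go(.4030,-.3790,.2505,84)
b=snap('top','x')['pixels']; im=snap('scene','y')['pixels']
cv2.imwrite('pics/k18.png',cv2.resize(b[140:310,180:420],(800,567),interpolation=cv2.INTER_CUBIC))
cv2.imwrite('pics/k18s.png',cv2.resize(im[170:350,170:410],(800,600),interpolation=cv2.INTER_CUBIC)[:600])
```

```text
t 30.47 pos [ 0.4006 -0.3781  0.3495] yaw 83.99 z [-0.     0.002 -1.   ] F [ 0.4  0.5 -0.5] w 1.001 j [-0.96  0.3   1.61  0.    1.23 -0.85]
delta [-0.0008  0.0026  0.099 ] dist 0.099 roll -0.01
```

View pics/k18.png

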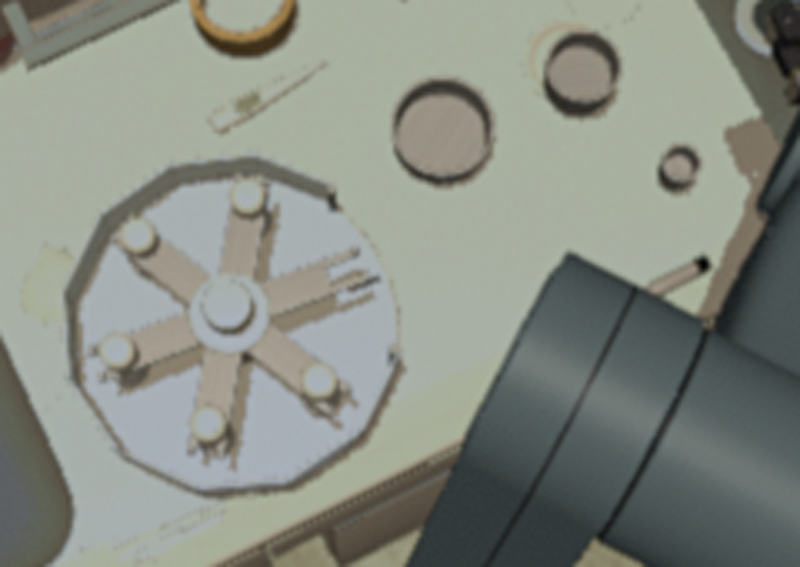

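View pics/k18s.png

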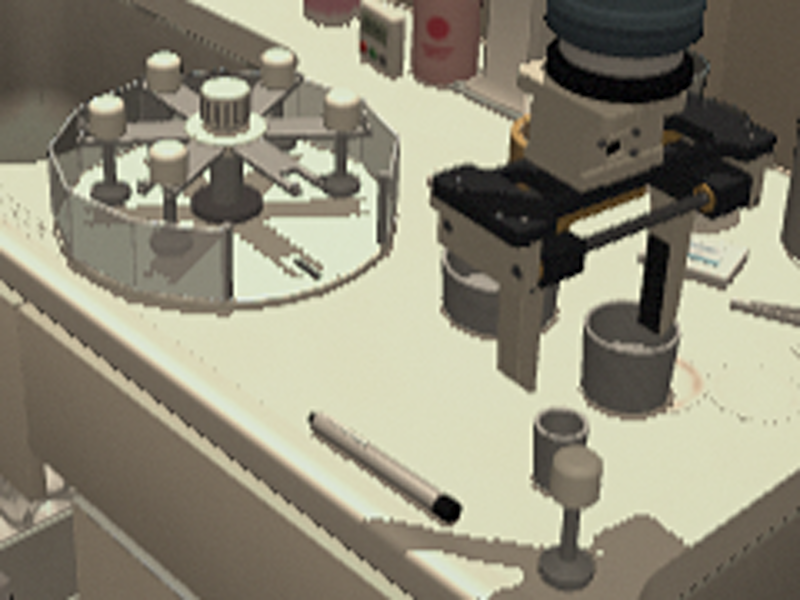

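{"fn": "apply_moves", "kwargs": {"motion": [{"delta_pos":[-0.001,0.0025,0.035],"roll":0},{"delta_pos":[0,0,0.035],"roll":0},{"delta_pos":[0,0,0.02],"roll":0},{"delta_pos":[0,0,0.009],"roll":0},{"delta_pos":[0,0,0],"roll":0},{"delta_pos":[0,0,0],"roll":0}]}}

```text
clock: 31.07
eef_pos: [0.4032, -0.3804, 0.2516]
ee_rot: [2.334, 2.102, 0.0]
contact_force: [-0.2, -0.4, 0.8]
width: 1.0
```

Run:
```python
from h import *
c=viewer.camera('top')
hooks(c,[(248,196),(139,238),(118,351),(210,423),(320,380)],(180,140),3.333,np.array([.5139,.0949]))
go(.4030,-.3790,.2505,84)
im=viewer.camera('scene')['pixels']
cv2.imwrite('pics/k19s.png',cv2.resize(im[230:350,270:430],(800,600),interpolation=cv2.INTER_CUBIC)[:600])
```

```text
[0.5912 0.0395] 0.0951 -35.6 24.4
[0.5993 0.1352] 0.0945 25.3 25.3
[0.5215 0.1904] 0.0958 85.5 25.5
[0.4352 0.1492] 0.0956 145.4 25.4
[0.4267 0.0549] 0.0959 -155.4 24.6
t 31.12 pos [ 0.4033 -0.3808  0.2523] yaw 83.99 z [ 0.002 -0.002 -1.   ] F [-0.7  0.  -1. ] w 1.0 j [-0.96  0.41  1.72  0.    1.01 -0.85]
delta [ 0.0018 -0.0005  0.0018] dist 0.003 roll -0.01
```

View pics/k19s.png

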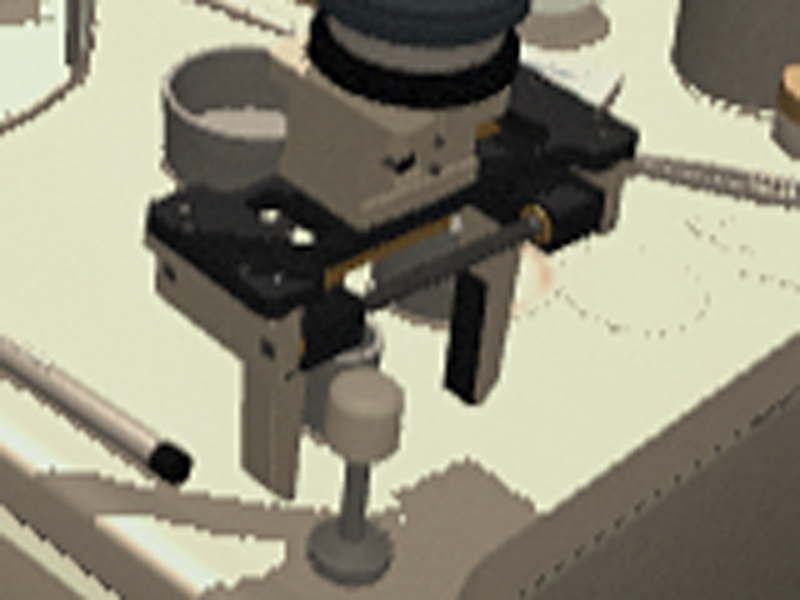

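{"fn": "apply_moves", "kwargs": {"motion": [{"delta_pos":[0.0015,0,0.0015],"roll":0},{"delta_pos":[0,0,0],"roll":0},{"delta_pos":[0,0,0],"roll":0},{"delta_pos":[0,0,0],"roll":0},{"delta_pos":[0,0,0],"roll":0},{"delta_pos":[0,0,0],"roll":0},{"delta_pos":[0,0,0],"roll":0},{"delta_pos":[0,0,0],"roll":0},{"delta_pos":[0,0,0],"roll":0},{"delta_pos":[0,0,0],"roll":0},{"delta_pos":[0,0,0],"roll":0},{"delta_pos":[0,0,0],"roll":0}], "grip": -1, "newtons": 20}}

```text
clock: 32.17
eef_pos: [0.4027, -0.3791, 0.2492]
ee_rot: [-2.335, -2.101, -0.0]
contact_force: [0.1, -0.6, -0.2]
width: 0.319
```

Run:
```python
from h import *
go(.4030,-.3790,.2505,84)
```

```text
t 32.17 pos [ 0.4027 -0.3791  0.2492] yaw 83.95 z [-0.  0. -1.] F [ 0.1 -0.6 -0.2] w 0.319 j [-0.96  0.42  1.73  0.    1.   -0.85]
delta [ 0.0001  0.0002 -0.0013] dist 0.001 roll -0.05
```

{"fn": "apply_moves", "kwargs": {"motion": [{"delta_pos":[0,0,-0.015],"roll":0},{"delta_pos":[0,0,-0.03],"roll":0},{"delta_pos":[0,0,-0.025],"roll":0},{"delta_pos":[0,0,-0.01],"roll":0},{"delta_pos":[0,0,0],"roll":0},{"delta_pos":[0,0,0],"roll":0}]}}

```text
clock: 32.67
eef_pos: [0.4027, -0.379, 0.3289]
ee_rot: [2.335, 2.101, -0.0]
contact_force: [0.5, 0.8, -1.3]
width: 0.316
```

Run:
```python
from h import *
go(.4995,-.0683,.287,84.6)
im=viewer.camera('scene')['pixels']
cv2.imwrite('pics/k20s.png',cv2.resize(im[210:350,250:430],(771,600),interpolation=cv2.INTER_CUBIC)[:600])
```

```text
t 32.67 pos [ 0.4027 -0.379   0.3289] yaw 83.95 z [ 0. -0. -1.] F [ 0.5  0.8 -1.3] w 0.316 j [-0.96  0.33  1.64 -0.    1.18 -0.85]
delta [0.3192 0.0636 0.0418] dist 0.328 roll -0.65
```

View pics/k20s.png

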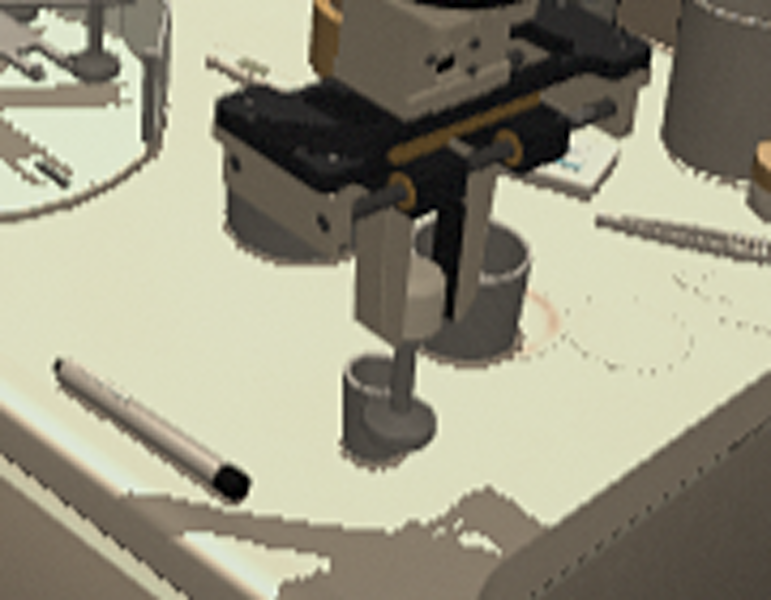

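{"fn": "apply_moves", "kwargs": {"motion": [{"delta_pos":[0.015,0.003,0],"roll":0},{"delta_pos":[0.031,0.0062,0],"roll":0},{"delta_pos":[0.031,0.0062,0],"roll":0},{"delta_pos":[0.031,0.0062,0],"roll":0},{"delta_pos":[0.031,0.0062,0],"roll":0},{"delta_pos":[0.031,0.0062,0],"roll":0},{"delta_pos":[0.031,0.0062,0],"roll":0},{"delta_pos":[0.031,0.0062,0],"roll":0},{"delta_pos":[0.031,0.0062,0],"roll":0},{"delta_pos":[0.031,0.0062,0],"roll":0},{"delta_pos":[0.017,0.0034,0],"roll":0},{"delta_pos":[0.008,0.0016,0],"roll":-0.6}]}}

```text
clock: 33.72
eef_pos: [0.4994, -0.0653, 0.3277]
ee_rot: [-2.319, -2.115, 0.001]
contact_force: [-0.1, -0.4, -0.5]
width: 0.317
```

{"fn": "apply_moves", "kwargs": {"motion": [{"delta_pos":[0,0,0.01],"roll":0},{"delta_pos":[0,0,0.018],"roll":0},{"delta_pos":[0,0,0.01],"roll":0},{"delta_pos":[0,0,0.003],"roll":0},{"delta_pos":[0,0,0],"roll":0},{"delta_pos":[0,0,0],"roll":0}]}}

```text
clock: 34.22
eef_pos: [0.4997, -0.0694, 0.288]
ee_rot: [-2.325, -2.112, 0.001]
contact_force: [-0.2, -0.6, 0.3]
width: 0.317
```

Run:
```python
from h import *
go(.4995,-.0683,.287,84.6)
im=snap('scene','y')['pixels']
cv2.imwrite('pics/k21s.png',cv2.resize(im[180:285,170:310],(800,600),interpolation=cv2.INTER_CUBIC)[:600])
```

```text
t 34.22 pos [ 0.4997 -0.0694  0.288 ] yaw 84.48 z [-0.001  0.    -1.   ] F [-0.2 -0.6  0.3] w 0.317 j [-0.36  0.29  1.8  -0.    1.05 -0.26]
delta [ 0.0011 -0.0003  0.001 ] dist 0.002 roll -0.12
```

View pics/k21s.png

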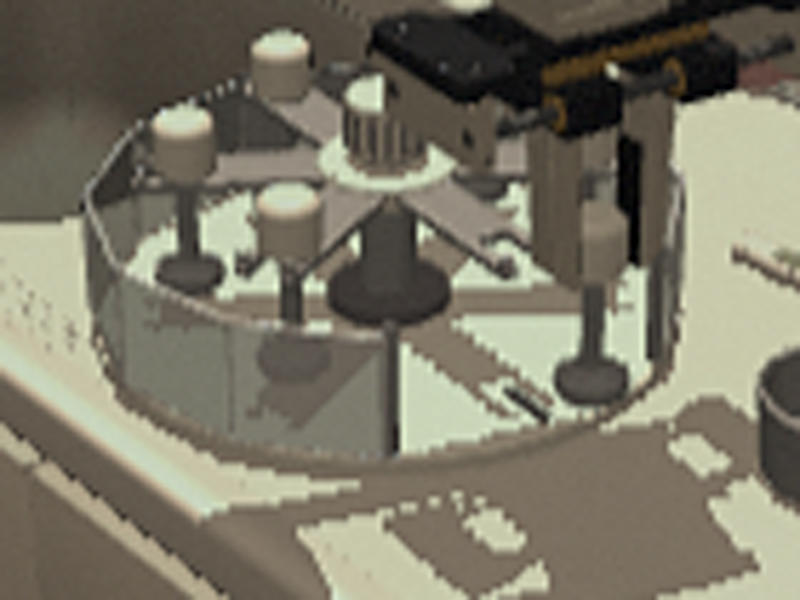

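{"fn": "apply_moves", "kwargs": {"motion": [{"delta_pos":[0.01,0,0],"roll":0},{"delta_pos":[0.012,0,0],"roll":0},{"delta_pos":[0.012,0,0],"roll":0},{"delta_pos":[0.012,0,0],"roll":0},{"delta_pos":[0.01,0,0],"roll":0},{"delta_pos":[0,0,0],"roll":0},{"delta_pos":[0,0,0],"roll":0}]}}

```text
clock: 34.85
eef_pos: [0.5052, -0.0118, 0.2883]
ee_rot: [2.322, 2.116, -0.0]
contact_force: [0.4, -0.3, -0.5]
width: 0.318
```

Run:
```python
from h import *
go(.5061,.0010,.287,84.6)
im=snap('scene','y')['pixels']
cv2.imwrite('pics/k22s.png',cv2.resize(im[180:285,170:310],(800,600),interpolation=cv2.INTER_CUBIC)[:600])
```

```text
t 34.85 pos [ 0.5052 -0.0118  0.2883] yaw 84.68 z [ 0. -0. -1.] F [ 0.4 -0.3 -0.5] w 0.318 j [-0.24  0.29  1.8  -0.    1.05 -0.15]
delta [ 0.0128 -0.0002  0.0013] dist 0.013 roll 0.08
```

View pics/k22s.png

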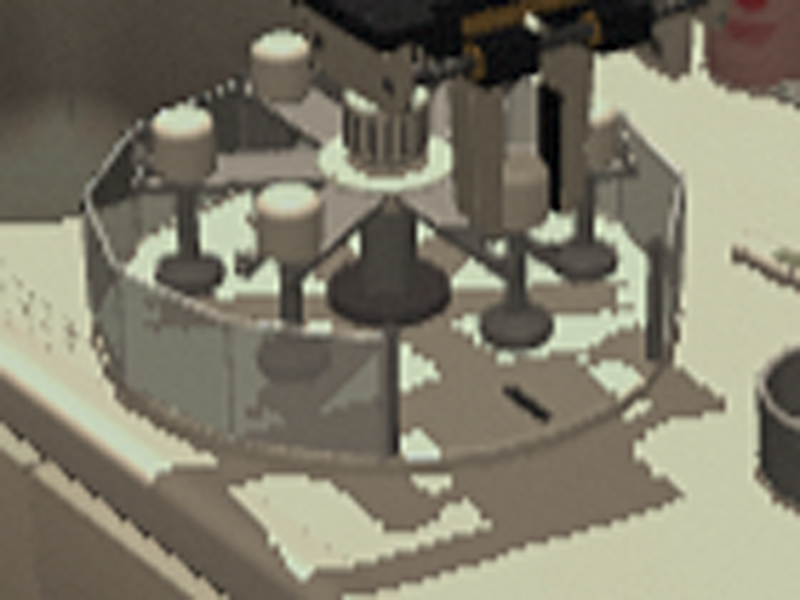

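{"fn": "apply_moves", "kwargs": {"motion": [{"delta_pos":[0.007,0,0],"roll":0},{"delta_pos":[0.0055,0,0],"roll":0},{"delta_pos":[0,0,0],"roll":0},{"delta_pos":[0,0,0.005],"roll":0},{"delta_pos":[0,0,0.005],"roll":0},{"delta_pos":[0,0,0.004],"roll":0},{"delta_pos":[0,0,0],"roll":0},{"delta_pos":[0,0,0],"roll":0}]}}

```text
clock: 35.57
eef_pos: [0.5062, -0.0006, 0.2737]
ee_rot: [-2.324, -2.112, 0.001]
contact_force: [0.5, -0.4, -0.9]
width: 0.316
```

Run:
```python
from h import *
go(.5061,.0010,.273,84.6)
```

```text
t 35.57 pos [ 0.5062 -0.0006  0.2737] yaw 84.53 z [-0.001  0.    -1.   ] F [ 0.5 -0.4 -0.9] w 0.316 j [-0.22  0.31  1.81  0.    1.02 -0.13]
delta [ 0.0016 -0.0002  0.0007] dist 0.002 roll -0.07
```

{"fn": "apply_moves", "kwargs": {"motion": [{"delta_pos":[0.001,0,0.0005],"roll":0},{"delta_pos":[0,0,0],"roll":0}]}}

```text
clock: 35.73
eef_pos: [0.5065, 0.0005, 0.2738]
ee_rot: [2.325, 2.113, 0.0]
contact_force: [0.3, -0.1, -0.0]
width: 0.321
```

{"fn": "apply_moves", "kwargs": {"motion": [{"delta_pos":[0,0,0],"roll":0},{"delta_pos":[0,0,0],"roll":0},{"delta_pos":[0,0,0],"roll":0},{"delta_pos":[0,0,0],"roll":0},{"delta_pos":[0,0,-0.02],"roll":0},{"delta_pos":[0,0,-0.035],"roll":0},{"delta_pos":[0,0,-0.035],"roll":0},{"delta_pos":[0,0,-0.02],"roll":0},{"delta_pos":[0,0,0],"roll":0}], "grip": 0.1}}

```text
clock: 36.48
eef_pos: [0.5077, 0.0004, 0.3889]
ee_rot: [2.319, 2.108, 0.009]
contact_force: [1.2, 0.3, -0.1]
width: 0.554
```

Run:
```python
from h import *
go(.5,-.28,.36,84.6)
im=snap('scene','y')['pixels']
cv2.imwrite('pics/k23s.png',cv2.resize(im[170:350,170:410],(800,600),interpolation=cv2.INTER_CUBIC)[:600])
```

```text
t 36.48 pos [5.077e-01 4.000e-04 3.889e-01] yaw 84.56 z [ 0.009 -0.002 -1.   ] F [ 1.2  0.3 -0.1] w 0.554 j [-0.22  0.19  1.66  0.    1.28 -0.12]
delta [-0.2798  0.0187  0.0294] dist 0.282 roll -0.04
```

View pics/k23s.png

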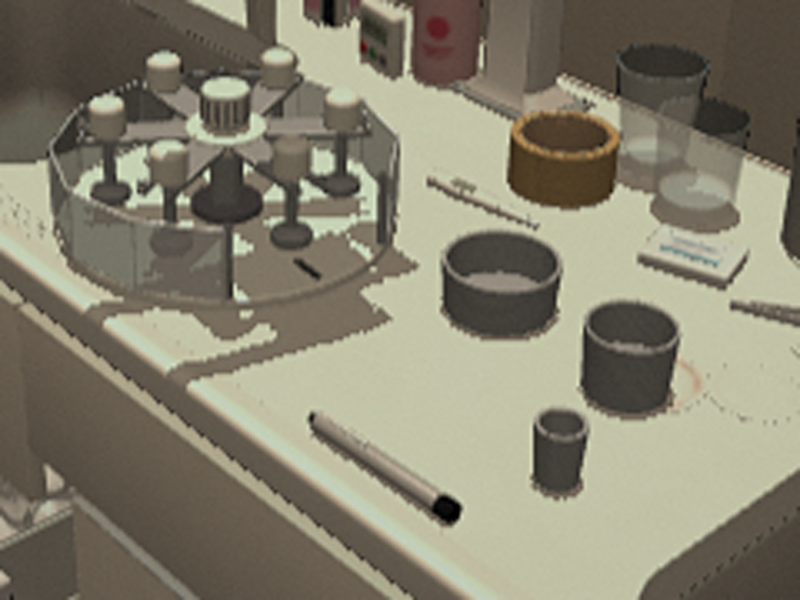

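Run:
```python
from h import *
c=viewer.camera('scene')
for n,x,y,z in (('c0',502,262,.042),('c1',631,324,.054),('c3',560.5,422,.046)): print(n,ray(c,170+(x+.5)/3.333-.5,170+(y+.5)/3.333-.5,z).round(4))
im=c['pixels']; t=viewer.camera('top')['pixels']
o=[cv2.resize(im[232:282,295:345],(400,400),interpolation=cv2.INTER_CUBIC),cv2.resize(im[250:300,334:384],(400,400),interpolation=cv2.INTER_CUBIC)]
cv2.imwrite('pics/c1.png',np.hstack(o))
cv2.imwrite('pics/c2.png',cv2.resize(t[140:220,280:400],(800,533),interpolation=cv2.INTER_CUBIC))
```

```text
c0 [ 0.5873 -0.1467  0.042 ]
c1 [ 0.5811 -0.275   0.054 ]
c3 [ 0.467  -0.3111  0.046 ]
```

View pics/c1.png

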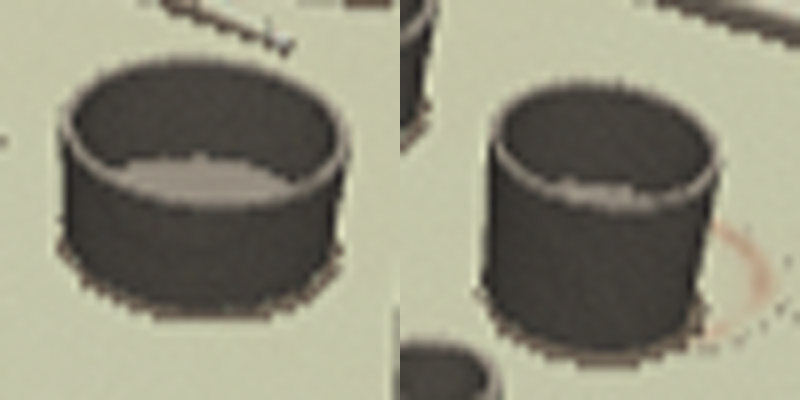

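View pics/c2.png

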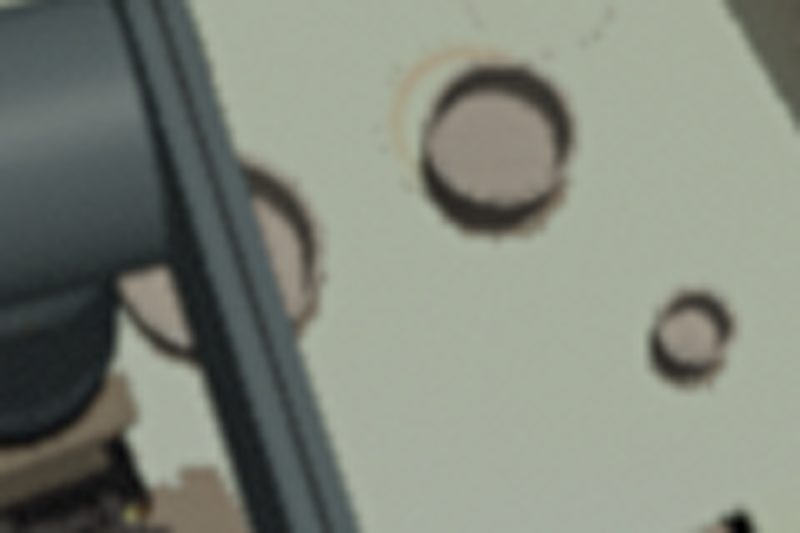

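Run:
```python
from h import *
t=viewer.camera('top'); c=viewer.camera('scene')
f=lambda x,y:(280+(x+.5)/6.667-.5,140+(y+.5)/6.667-.5)
T={'c0':(312.9,177.8),'c1':f(504,132),'c3':f(702,321)}
S={'c0':(320.2,248.2),'c1':(359.3,267.7),'c3':(170+561/3.333-.5,170+422/3.333-.5)}
from scipy.optimize import least_squares
for n,z in (('c0',.042),('c1',.054),('c3',.046)):
    print(n,ray(t,*T[n],z).round(4),ray(c,*S[n],z).round(4))
```

```text
c0 [ 0.5866 -0.1441  0.042 ] [ 0.5873 -0.1464  0.042 ]
c1 [ 0.5779 -0.277   0.054 ] [ 0.5789 -0.2777  0.054 ]
c3 [ 0.4659 -0.314   0.046 ] [ 0.4674 -0.3107  0.046 ]
```

Run:
```python
from h import *
go(.579,-.2773,.36,84.6)
```

```text
t 36.73 pos [0.5059 0.0007 0.3821] yaw 84.55 z [-0.003  0.001 -1.   ] F [-0.5  0.4  0.1] w 0.551 j [-0.22  0.2   1.67 -0.    1.28 -0.12]
delta [-0.2698  0.0992  0.0217] dist 0.288 roll -0.05
```

{"fn": "apply_moves", "kwargs": {"motion": [{"delta_pos":[-0.015,0.0055,0],"roll":0},{"delta_pos":[-0.03,0.011,0],"roll":0},{"delta_pos":[-0.03,0.011,0],"roll":0},{"delta_pos":[-0.03,0.011,0],"roll":0},{"delta_pos":[-0.03,0.011,0],"roll":0},{"delta_pos":[-0.03,0.011,0],"roll":0},{"delta_pos":[-0.03,0.011,0],"roll":0},{"delta_pos":[-0.03,0.011,0.01],"roll":0},{"delta_pos":[-0.03,0.011,0.01],"roll":0},{"delta_pos":[-0.015,0.0055,0],"roll":0},{"delta_pos":[0,0,0],"roll":0},{"delta_pos":[0,0,0],"roll":0}], "grip": 1}}

```text
clock: 37.73
eef_pos: [0.579, -0.2782, 0.3615]
ee_rot: [-2.323, -2.109, 0.001]
contact_force: [-0.2, 1.1, 0.3]
width: 1.001
```

Run:
```python
from h import *
go(.579,-.2773,.27,84.6)
im=snap('scene','y')['pixels']; b=snap('top','x')['pixels']
cv2.imwrite('pics/c3.png',cv2.resize(im[170:350,230:430],(667,600),interpolation=cv2.INTER_CUBIC)[:600])
cv2.imwrite('pics/c3t.png',cv2.resize(b[140:310,180:420],(800,567),interpolation=cv2.INTER_CUBIC))
```

```text
t 37.73 pos [ 0.579  -0.2782  0.3615] yaw 84.45 z [-0.003  0.003 -1.   ] F [-0.2  1.1  0.3] w 1.001 j [-0.62  0.45  1.36  0.    1.33 -0.52]
delta [0.0007 0.0002 0.0915] dist 0.091 roll -0.15
```

View pics/c3.png

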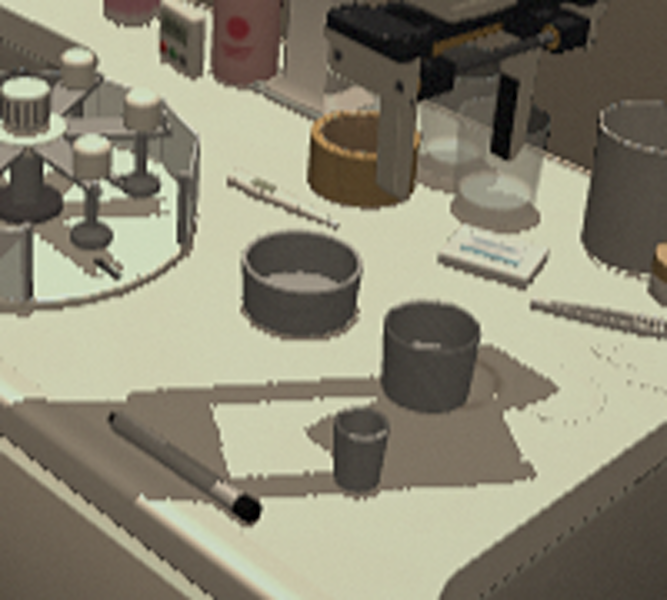

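View pics/c3t.png

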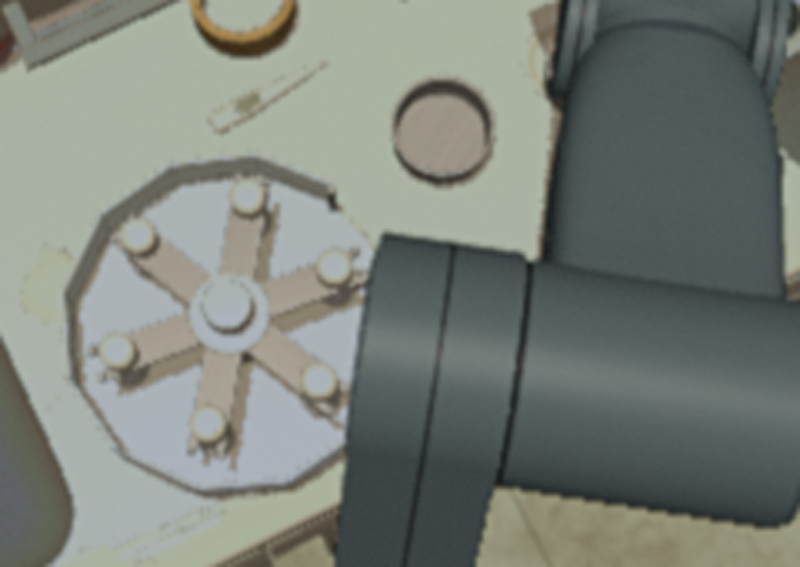

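{"fn": "apply_moves", "kwargs": {"motion": [{"delta_pos":[0.0005,0,0.03],"roll":0},{"delta_pos":[0,0,0.035],"roll":0},{"delta_pos":[0,0,0.025],"roll":0},{"delta_pos":[0,0,0],"roll":0},{"delta_pos":[0,0,0],"roll":0}]}}

```text
clock: 38.25
eef_pos: [0.5791, -0.2756, 0.2731]
ee_rot: [-2.321, -2.113, 0.001]
contact_force: [-0.3, 0.2, 0.7]
width: 1.0
```

Run:
```python
from h import *
go(.579,-.2773,.227,84.6)
im=snap('scene','y')['pixels']
cv2.imwrite('pics/c4.png',cv2.resize(im[220:310,300:420],(800,600),interpolation=cv2.INTER_CUBIC)[:600])
```

```text
t 38.25 pos [ 0.5791 -0.2756  0.2731] yaw 84.63 z [-0.003  0.002 -1.   ] F [-0.3  0.2  0.7] w 1.0 j [-0.62  0.53  1.47  0.    1.15 -0.52]
delta [-0.0018  0.0002  0.0461] dist 0.046 roll 0.03
```

View pics/c4.png

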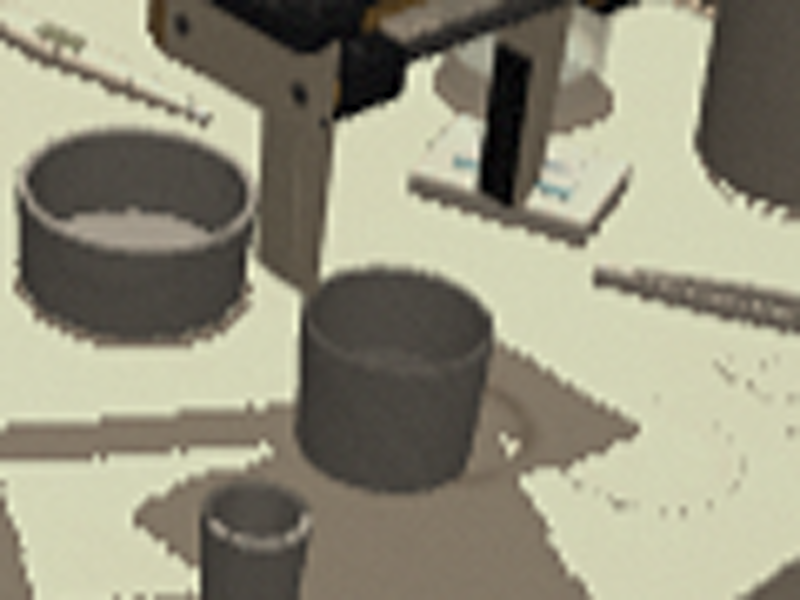

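Aligned: the left finger descends left of the rim, the right one behind it. Lower and close.

{"fn": "apply_moves", "kwargs": {"motion": [{"delta_pos":[-0.001,0,0.02],"roll":0},{"delta_pos":[0,0,0.018],"roll":0},{"delta_pos":[0,0,0.008],"roll":0},{"delta_pos":[0,0,0],"roll":0},{"delta_pos":[0,0,0],"roll":0}]}}

```text
clock: 38.72
eef_pos: [0.5798, -0.2782, 0.2293]
ee_rot: [2.323, 2.112, 0.001]
contact_force: [0.5, 0.2, 0.4]
width: 1.003
```

{"fn": "apply_moves", "kwargs": {"motion": [{"delta_pos":[0,0,0],"roll":0},{"delta_pos":[0,0,0],"roll":0},{"delta_pos":[0,0,0],"roll":0},{"delta_pos":[0,0,0],"roll":0},{"delta_pos":[0,0,0],"roll":0},{"delta_pos":[0,0,0],"roll":0},{"delta_pos":[0,0,0],"roll":0}], "grip": -1, "newtons": 25}}

```text
clock: 39.3
eef_pos: [0.5796, -0.2783, 0.2286]
ee_rot: [2.323, 2.112, 0.001]
contact_force: [1.1, 0.1, 4.8]
width: 0.725
```

Run:
```python
from h import *
go(.579,-.2773,.227,84.6)
im=snap('scene','y')['pixels']
cv2.imwrite('pics/c5.png',cv2.resize(im[220:310,300:420],(800,600),interpolation=cv2.INTER_CUBIC)[:600])
```

```text
t 39.3 pos [ 0.5796 -0.2783  0.2286] yaw 84.54 z [ 0.001 -0.001 -1.   ] F [1.1 0.1 4.8] w 0.725 j [-0.62  0.58  1.51  0.    1.06 -0.53]
delta [ 0.001  -0.0007  0.0016] dist 0.002 roll -0.06
```

View pics/c5.png

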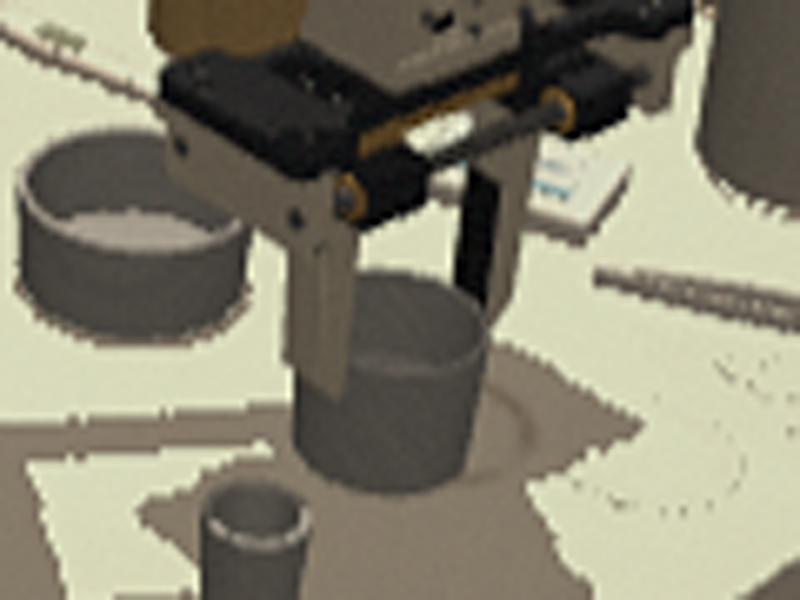

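{"fn": "apply_moves", "kwargs": {"motion": [{"delta_pos":[0,0,-0.01],"roll":0},{"delta_pos":[0,0,-0.025],"roll":0},{"delta_pos":[0,0,-0.025],"roll":0},{"delta_pos":[0,0,-0.01],"roll":0},{"delta_pos":[0,0,0],"roll":0},{"delta_pos":[0,0,0],"roll":0}]}}

```text
clock: 39.85
eef_pos: [0.5791, -0.278, 0.2976]
ee_rot: [2.324, 2.113, -0.0]
contact_force: [0.3, 0.8, -1.0]
width: 0.728
```

Run:
```python
from h import *
go(.588,-.1460,.2986,84.6)
c=snap('scene','y');im=c['pixels']
cv2.imwrite('pics/c6.png',cv2.resize(im[190:310,270:430],(800,600),interpolation=cv2.INTER_CUBIC)[:600])
```

```text
t 39.85 pos [ 0.5791 -0.278   0.2976] yaw 84.55 z [ 0. -0. -1.] F [ 0.3  0.8 -1. ] w 0.728 j [-0.62  0.5   1.44 -0.    1.2  -0.53]
delta [ 0.1323 -0.0037 -0.001 ] dist 0.132 roll -0.05
```

View pics/c6.png

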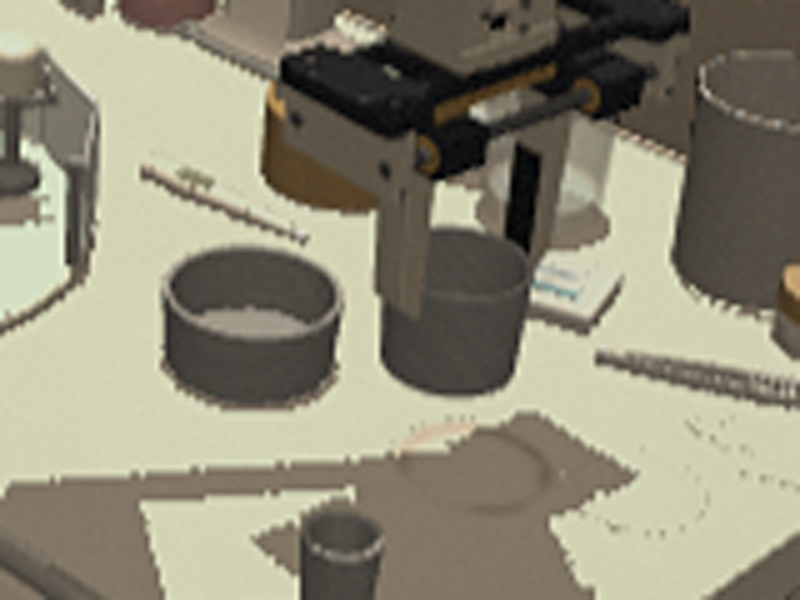

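{"fn": "apply_moves", "kwargs": {"motion": [{"delta_pos":[0.012,0,0],"roll":0},{"delta_pos":[0.03,-0.001,0],"roll":0},{"delta_pos":[0.035,-0.001,0],"roll":0},{"delta_pos":[0.03,-0.001,0],"roll":0},{"delta_pos":[0.018,-0.001,0],"roll":0},{"delta_pos":[0.007,0,0],"roll":0},{"delta_pos":[0,0,0],"roll":0},{"delta_pos":[0,0,0.012],"roll":0},{"delta_pos":[0,0,0.012],"roll":0},{"delta_pos":[0,0,0],"roll":0},{"delta_pos":[0,0,0],"roll":0}]}}

```text
clock: 40.82
eef_pos: [0.5875, -0.1473, 0.2727]
ee_rot: [-2.324, -2.111, 0.002]
contact_force: [-0.1, 0.0, 0.0]
width: 0.729
```

Run:
```python
from h import *
go(.588,-.1460,.235,84.6)
c=snap('scene','y');im=c['pixels']
cv2.imwrite('pics/c7.png',cv2.resize(im[210:285,270:370],(800,600),interpolation=cv2.INTER_CUBIC)[:600])
```

```text
t 40.82 pos [ 0.5875 -0.1473  0.2727] yaw 84.49 z [-0.002  0.001 -1.   ] F [-0.1  0.   0. ] w 0.729 j [-0.43  0.47  1.57 -0.    1.11 -0.33]
delta [0.0013 0.0005 0.0377] dist 0.038 roll -0.11
```

View pics/c7.png

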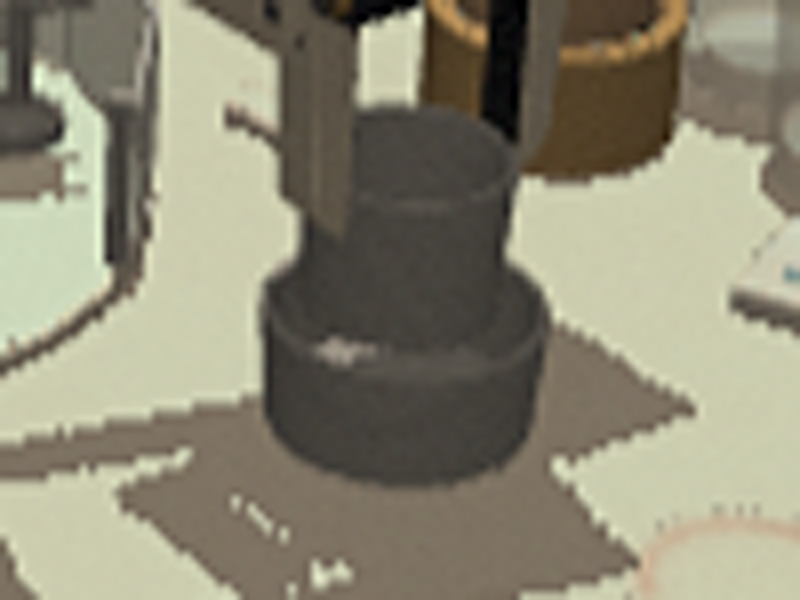

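{"fn": "apply_moves", "kwargs": {"motion": [{"delta_pos":[0.001,0,0.01],"roll":0},{"delta_pos":[0,0,0.012],"roll":0},{"delta_pos":[0,0,0.009],"roll":0},{"delta_pos":[0,0,0.005],"roll":0},{"delta_pos":[0,0,0.001],"roll":0},{"delta_pos":[0,0,0],"roll":0},{"delta_pos":[0,0,0],"roll":0}]}}

```text
clock: 41.45
eef_pos: [0.5881, -0.1454, 0.2368]
ee_rot: [2.324, 2.113, 0.0]
contact_force: [0.7, -0.4, -1.6]
width: 0.725
```

Run:
```python
from h import *
go(.588,-.1460,.235,84.6)
c=snap('scene','y');im=c['pixels']
cv2.imwrite('pics/c8.png',cv2.resize(im[210:285,270:370],(800,600),interpolation=cv2.INTER_CUBIC)[:600])
```

```text
t 41.45 pos [ 0.5881 -0.1454  0.2368] yaw 84.55 z [ 0. -0. -1.] F [ 0.7 -0.4 -1.6] w 0.725 j [-0.43  0.51  1.6  -0.    1.03 -0.33]
delta [-0.0006 -0.      0.0018] dist 0.002 roll -0.05
```

View pics/c8.png

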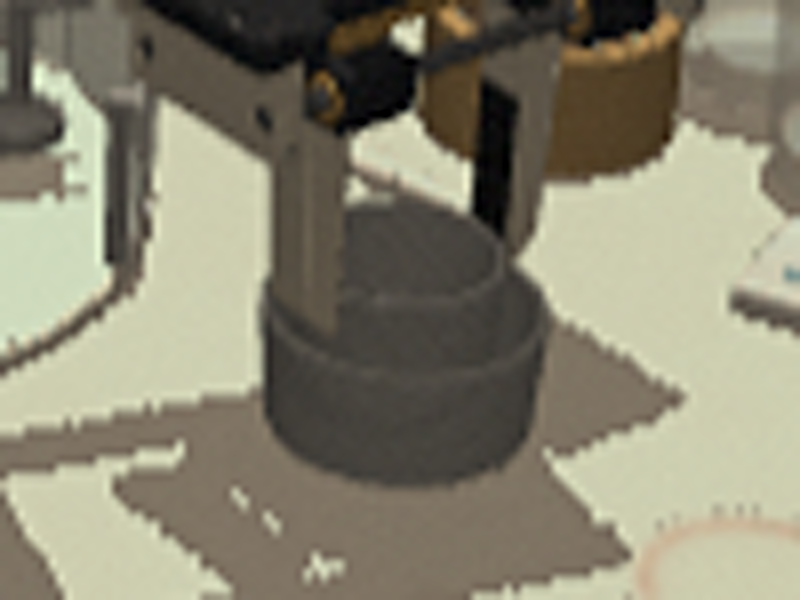

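{"fn": "apply_moves", "kwargs": {"motion": [{"delta_pos":[0,0,0.001],"roll":0},{"delta_pos":[0,0,0.0005],"roll":0},{"delta_pos":[0,0,0],"roll":0}]}}

```text
clock: 41.75
eef_pos: [0.588, -0.1453, 0.2354]
ee_rot: [2.324, 2.113, 0.0]
contact_force: [0.0, 0.6, -0.8]
width: 0.727
```

{"fn": "apply_moves", "kwargs": {"motion": [{"delta_pos":[0,0,0],"roll":0},{"delta_pos":[0,0,0],"roll":0},{"delta_pos":[0,0,0],"roll":0},{"delta_pos":[0,0,-0.015],"roll":0},{"delta_pos":[0,0,-0.03],"roll":0},{"delta_pos":[0,0,-0.03],"roll":0},{"delta_pos":[0,0,-0.015],"roll":0},{"delta_pos":[0,0,0],"roll":0}], "grip": 1}}

```text
clock: 42.42
eef_pos: [0.5891, -0.1458, 0.3299]
ee_rot: [2.319, 2.108, 0.005]
contact_force: [0.4, 0.3, 0.3]
width: 1.007
```

Run:
```python
from h import *
go(.4675,-.312,.31,84.6)
c=snap('scene','y');im=c['pixels']
cv2.imwrite('pics/c9.png',cv2.resize(im[210:330,270:430],(800,600),interpolation=cv2.INTER_CUBIC)[:600])
```

```text
t 42.42 pos [ 0.5891 -0.1458  0.3299] yaw 84.55 z [ 0.008 -0.003 -1.   ] F [0.4 0.3 0.3] w 1.007 j [-0.43  0.41  1.5   0.    1.22 -0.33]
delta [-0.1769 -0.1054  0.0196] dist 0.207 roll -0.05
```

View pics/c9.png

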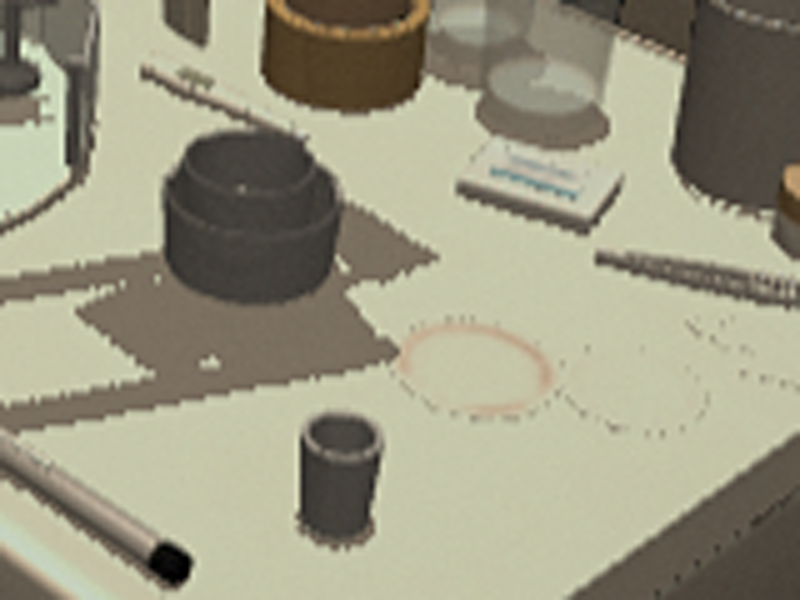

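{"fn": "apply_moves", "kwargs": {"motion": [{"delta_pos":[-0.015,-0.009,0],"roll":0},{"delta_pos":[-0.03,-0.018,0],"roll":0},{"delta_pos":[-0.03,-0.018,0],"roll":0},{"delta_pos":[-0.03,-0.018,0],"roll":0},{"delta_pos":[-0.03,-0.018,0],"roll":0},{"delta_pos":[-0.025,-0.015,0],"roll":0},{"delta_pos":[-0.015,-0.009,0.01],"roll":0},{"delta_pos":[0,0,0.02],"roll":0},{"delta_pos":[0,0,0.02],"roll":0},{"delta_pos":[0,0,0],"roll":0},{"delta_pos":[0,0,0],"roll":0}]}}

```text
clock: 43.38
eef_pos: [0.4661, -0.309, 0.2731]
ee_rot: [-2.321, -2.11, 0.0]
contact_force: [-0.6, -0.2, 1.1]
width: 0.996
```

Run:
```python
from h import *
go(.4675,-.312,.223,84.6)
c=snap('scene','y');im=c['pixels']
cv2.imwrite('pics/c10.png',cv2.resize(im[210:330,270:430],(800,600),interpolation=cv2.INTER_CUBIC)[:600])
```

```text
t 43.38 pos [ 0.4661 -0.309   0.2731] yaw 84.54 z [-0.004  0.004 -1.   ] F [-0.6 -0.2  1.1] w 0.996 j [-0.78  0.4   1.68  0.    1.07 -0.69]
delta [-0.003   0.0019  0.0501] dist 0.05 roll -0.06
```

View pics/c10.png

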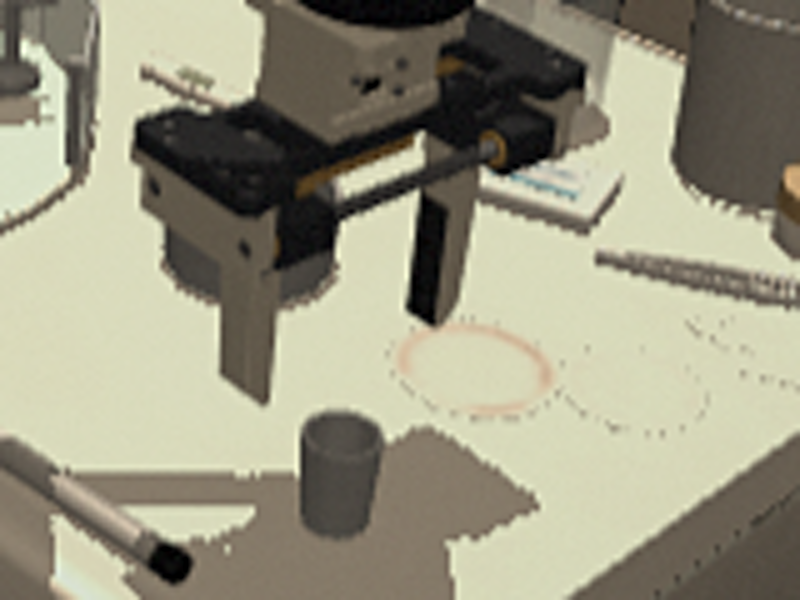

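{"fn": "apply_moves", "kwargs": {"motion": [{"delta_pos":[-0.0015,0.0015,0.02],"roll":0},{"delta_pos":[0,0,0.018],"roll":0},{"delta_pos":[0,0,0.011],"roll":0},{"delta_pos":[0,0,0],"roll":0},{"delta_pos":[0,0,0],"roll":0}]}}

```text
clock: 43.85
eef_pos: [0.4684, -0.311, 0.2265]
ee_rot: [-2.324, -2.114, 0.0]
contact_force: [0.0, -0.1, 0.9]
width: 1.001
```

Run:
```python
from h import *
go(.4675,-.312,.223,84.6)
c=snap('scene','y');im=c['pixels']
cv2.imwrite('pics/c11.png',cv2.resize(im[240:330,290:410],(800,600),interpolation=cv2.INTER_CUBIC)[:600])
```

```text
t 43.85 pos [ 0.4684 -0.311   0.2265] yaw 84.58 z [-0.  0. -1.] F [ 0.  -0.1  0.9] w 1.001 j [-0.78  0.46  1.72  0.    0.96 -0.69]
delta [-0.001  -0.0008  0.0035] dist 0.004 roll -0.02
```

View pics/c11.png

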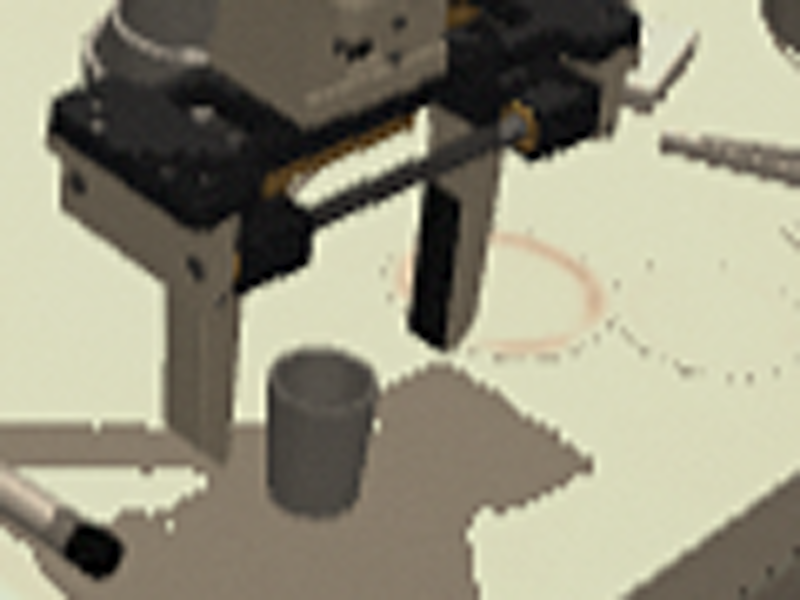

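{"fn": "apply_moves", "kwargs": {"motion": [{"delta_pos":[-0.001,0,0.003],"roll":0},{"delta_pos":[0,0,0],"roll":0}]}}

```text
clock: 44.07
eef_pos: [0.4683, -0.3125, 0.2239]
ee_rot: [2.323, 2.112, 0.0]
contact_force: [0.1, -0.2, 0.8]
width: 1.001
```

{"fn": "apply_moves", "kwargs": {"motion": [{"delta_pos":[0,0,0],"roll":0},{"delta_pos":[0,0,0],"roll":0},{"delta_pos":[0,0,0],"roll":0},{"delta_pos":[0,0,0],"roll":0},{"delta_pos":[0,0,0],"roll":0},{"delta_pos":[0,0,0],"roll":0},{"delta_pos":[0,0,0],"roll":0},{"delta_pos":[0,0,0],"roll":0},{"delta_pos":[0,0,0],"roll":0},{"delta_pos":[0,0,0],"roll":0},{"delta_pos":[0,0,0],"roll":0},{"delta_pos":[0,0,0],"roll":0}], "grip": -1, "newtons": 20}}

```text
clock: 45.07
eef_pos: [0.4681, -0.3122, 0.2232]
ee_rot: [2.325, 2.113, 0.0]
contact_force: [0.1, 0.1, 0.4]
width: 0.365
```

Run:
```python
from h import *
go(.4675,-.312,.223,84.6)
```

```text
t 45.07 pos [ 0.4681 -0.3122  0.2232] yaw 84.55 z [ 0.  0. -1.] F [0.1 0.1 0.4] w 0.365 j [-0.79  0.46  1.72  0.    0.95 -0.69]
delta [ 0.0002 -0.0006  0.0002] dist 0.001 roll -0.05
```

{"fn": "apply_moves", "kwargs": {"motion": [{"delta_pos":[0,0,-0.01],"roll":0},{"delta_pos":[0,0,-0.02],"roll":0},{"delta_pos":[0,0,-0.01],"roll":0},{"delta_pos":[0,0,0],"roll":0},{"delta_pos":[0,0,0],"roll":0}]}}

```text
clock: 45.48
eef_pos: [0.4682, -0.3124, 0.2641]
ee_rot: [2.323, 2.112, 0.0]
contact_force: [-1.1, 0.1, -0.8]
width: 0.363
```

Run:
```python
from h import *
go(.588,-.145,.33,84.6)
c=snap('scene','y');im=c['pixels']
cv2.imwrite('pics/c12.png',cv2.resize(im[230:320,290:410],(800,600),interpolation=cv2.INTER_CUBIC)[:600])
```

```text
t 45.48 pos [ 0.4682 -0.3124  0.2641] yaw 84.55 z [ 0.002 -0.002 -1.   ] F [-1.1  0.1 -0.8] w 0.363 j [-0.79  0.41  1.69 -0.    1.04 -0.69]
delta [ 0.1779  0.1034 -0.0659] dist 0.216 roll -0.05
```

View pics/c12.png

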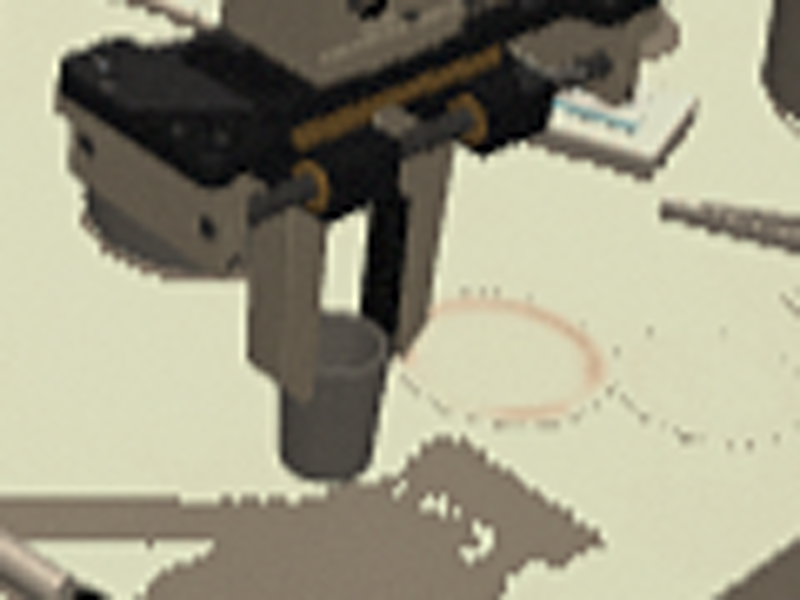

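{"fn": "apply_moves", "kwargs": {"motion": [{"delta_pos":[0,0,-0.02],"roll":0},{"delta_pos":[0,0,-0.03],"roll":0},{"delta_pos":[0.015,0.009,-0.016],"roll":0},{"delta_pos":[0.03,0.0175,0],"roll":0},{"delta_pos":[0.03,0.0175,0],"roll":0},{"delta_pos":[0.03,0.0175,0],"roll":0},{"delta_pos":[0.03,0.0175,0],"roll":0},{"delta_pos":[0.025,0.0145,0],"roll":0},{"delta_pos":[0.015,0.009,0],"roll":0},{"delta_pos":[0,0,0],"roll":0},{"delta_pos":[0,0,0],"roll":0},{"delta_pos":[0,0,0],"roll":0}]}}

```text
clock: 46.53
eef_pos: [0.5862, -0.1481, 0.3284]
ee_rot: [-2.323, -2.113, 0.002]
contact_force: [-0.2, 0.2, -0.3]
width: 0.366
```

Run:
```python
from h import *
go(.588,-.145,.2492,84.6)
c=snap('scene','y');im=c['pixels']
cv2.imwrite('pics/c13.png',cv2.resize(im[180:285,260:400],(800,600),interpolation=cv2.INTER_CUBIC)[:600])
```

```text
t 46.53 pos [ 0.5862 -0.1481  0.3284] yaw 84.56 z [-0.002  0.    -1.   ] F [-0.2  0.2 -0.3] w 0.366 j [-0.43  0.41  1.5  -0.    1.22 -0.34]
delta [0.0033 0.0016 0.0792] dist 0.079 roll -0.04
```

View pics/c13.png

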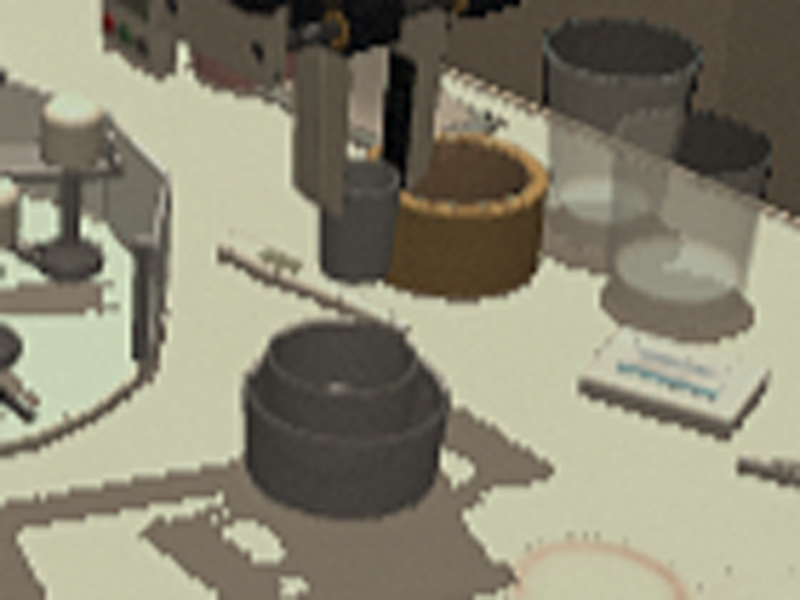

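Run:
```python
from h import *
c=viewer.camera('scene'); s=5.714
f=lambda x,y,z: ray(c,260+(x+.5)/s-.5,180+(y+.5)/s-.5,z).round(4)
print('cup1 rim',f(342,356,.06)); print('cup3 foot',f(354,268,.105)); print('cup3 rim',f(361,177,.151))
e=telemetry.read_state()['eef_pos']; print(e)
```

```text
cup1 rim [ 0.5855 -0.1439  0.06  ]
cup3 foot [ 0.5861 -0.1466  0.105 ]
cup3 rim [ 0.5832 -0.1492  0.151 ]
[ 0.58608509 -0.14879572  0.32880926]
```

{"fn": "apply_moves", "kwargs": {"motion": [{"delta_pos":[0.0035,0.0005,0.01],"roll":0},{"delta_pos":[0,0,0.02],"roll":0},{"delta_pos":[0,0,0.015],"roll":0},{"delta_pos":[0,0,0],"roll":0},{"delta_pos":[0,0,0],"roll":0}]}}

```text
clock: 47.05
eef_pos: [0.5869, -0.1447, 0.2831]
ee_rot: [-2.324, -2.11, 0.002]
contact_force: [-0.1, -0.2, -0.2]
width: 0.364
```

Run:
```python
from h import *
go(.588,-.145,.2497,84.6)
c=snap('scene','y');im=c['pixels']
cv2.imwrite('pics/c14.png',cv2.resize(im[200:275,270:370],(800,600),interpolation=cv2.INTER_CUBIC)[:600])
```

```text
t 47.05 pos [ 0.5869 -0.1447  0.2831] yaw 84.49 z [-0.003  0.001 -1.   ] F [-0.1 -0.2 -0.2] w 0.364 j [-0.43  0.46  1.56  0.    1.13 -0.33]
delta [-0.0003  0.0012  0.0334] dist 0.033 roll -0.11
```

View pics/c14.png

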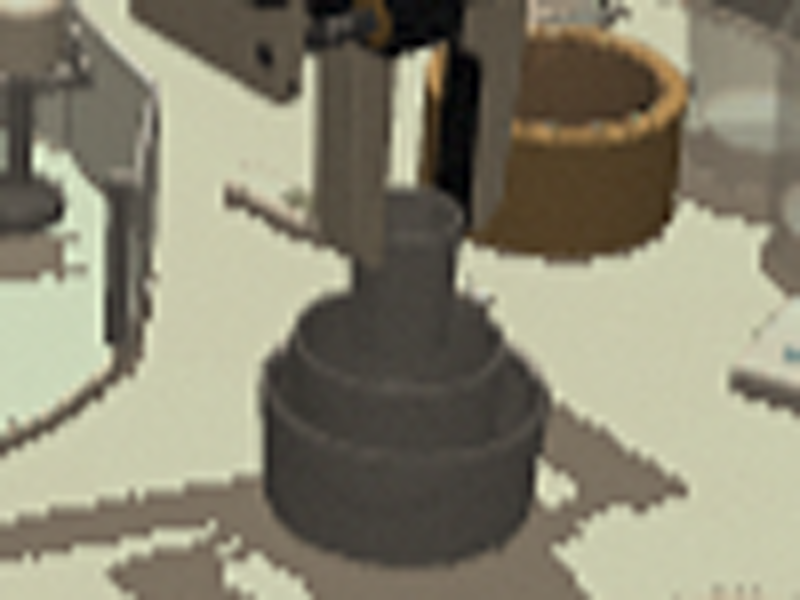

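Foot is at the cup1 rim, centred. Lower.

{"fn": "apply_moves", "kwargs": {"motion": [{"delta_pos":[0,0.0005,0.01],"roll":0},{"delta_pos":[0,0,0.01],"roll":0},{"delta_pos":[0,0,0.008],"roll":0},{"delta_pos":[0,0,0.004],"roll":0},{"delta_pos":[0,0,0.001],"roll":0},{"delta_pos":[0,0,0],"roll":0},{"delta_pos":[0,0,0],"roll":0}]}}

```text
clock: 47.68
eef_pos: [0.5882, -0.1444, 0.2514]
ee_rot: [2.324, 2.113, 0.0]
contact_force: [-0.4, -1.2, 0.3]
width: 0.369
```

Run:
```python
from h import *
go(.588,-.145,.2497,84.6)
c=snap('scene','y');im=c['pixels']
cv2.imwrite('pics/c15.png',cv2.resize(im[200:275,270:370],(800,600),interpolation=cv2.INTER_CUBIC)[:600])
```

```text
t 47.68 pos [ 0.5882 -0.1444  0.2514] yaw 84.56 z [ 0. -0. -1.] F [-0.4 -1.2  0.3] w 0.369 j [-0.42  0.49  1.59  0.    1.06 -0.33]
delta [-0.0006 -0.0001  0.0017] dist 0.002 roll -0.04
```

View pics/c15.png

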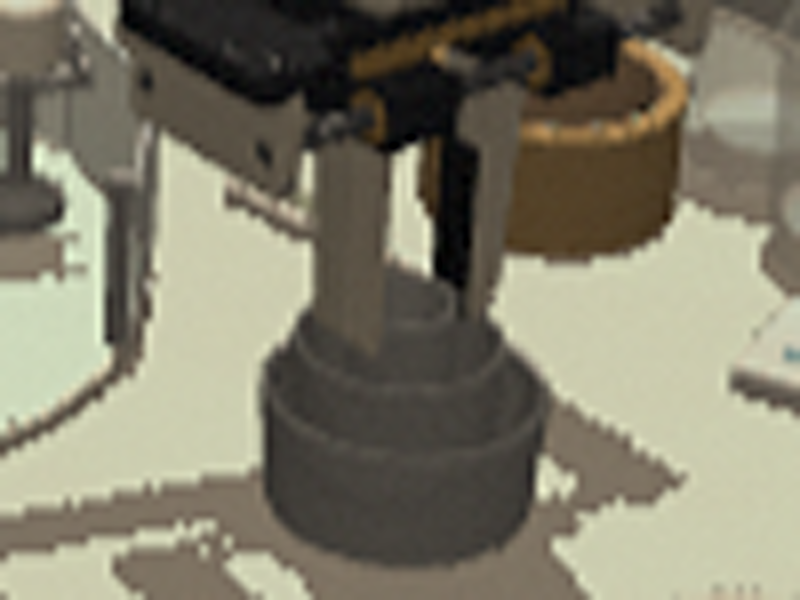

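{"fn": "apply_moves", "kwargs": {"motion": [{"delta_pos":[0,0,0.001],"roll":0},{"delta_pos":[0,0,0.0005],"roll":0},{"delta_pos":[0,0,0],"roll":0}]}}

```text
clock: 47.98
eef_pos: [0.5881, -0.1444, 0.2499]
ee_rot: [2.324, 2.113, 0.0]
contact_force: [-0.6, -0.6, -0.8]
width: 0.364
```

{"fn": "apply_moves", "kwargs": {"motion": [{"delta_pos":[0,0,0],"roll":0},{"delta_pos":[0,0,0],"roll":0},{"delta_pos":[0,0,0],"roll":0},{"delta_pos":[0,0,0],"roll":0},{"delta_pos":[0,0,-0.015],"roll":0},{"delta_pos":[0,0,-0.03],"roll":0},{"delta_pos":[0,0,-0.03],"roll":0},{"delta_pos":[0,0,-0.025],"roll":0},{"delta_pos":[0,0,0],"roll":0}], "grip": 0.3}}

```text
clock: 48.73
eef_pos: [0.5894, -0.1449, 0.3559]
ee_rot: [2.317, 2.107, 0.007]
contact_force: [1.3, 0.0, -0.1]
width: 0.649
```

{"fn": "apply_moves", "kwargs": {"motion": [{"delta_pos":[-0.03,-0.02,0],"roll":0},{"delta_pos":[-0.03,-0.02,0],"roll":0},{"delta_pos":[-0.03,-0.02,0],"roll":0},{"delta_pos":[-0.03,-0.02,0],"roll":0},{"delta_pos":[-0.03,-0.02,0],"roll":0},{"delta_pos":[-0.03,-0.02,0],"roll":0},{"delta_pos":[-0.03,-0.02,0],"roll":0},{"delta_pos":[-0.03,-0.02,0],"roll":0},{"delta_pos":[0,0,0],"roll":0}]}}

```text
clock: 49.48
eef_pos: [0.4025, -0.3725, 0.3494]
ee_rot: [2.329, 2.107, -0.004]
contact_force: [1.1, -0.4, 0.3]
width: 0.648
```

Run:
```python
from h import *
go(.588,-.145,.2497,84.6)
im=snap('scene','y')['pixels'];b=snap('top','y')['pixels']
cv2.imwrite('pics/f1.png',cv2.resize(im[170:320,180:380],(800,600),interpolation=cv2.INTER_CUBIC)[:600])
cv2.imwrite('pics/f2.png',cv2.resize(b[140:310,180:420],(800,567),interpolation=cv2.INTER_CUBIC))
```

```text
t 49.48 pos [ 0.4025 -0.3725  0.3494] yaw 84.27 z [-0.002 -0.002 -1.   ] F [ 1.1 -0.4  0.3] w 0.648 j [-0.95  0.3   1.62 -0.    1.22 -0.85]
delta [0.2451 0.162  0.0989] dist 0.31 roll -0.33
```

View pics/f1.png

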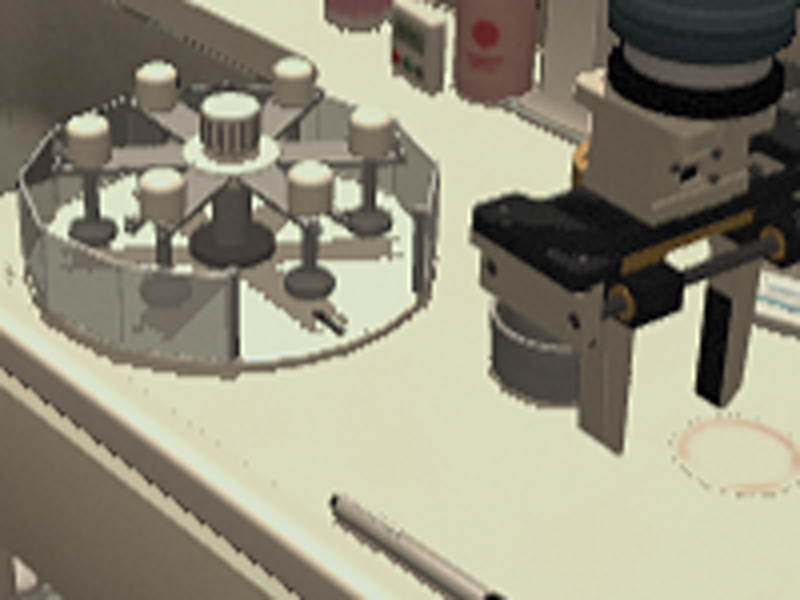

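View pics/f2.png

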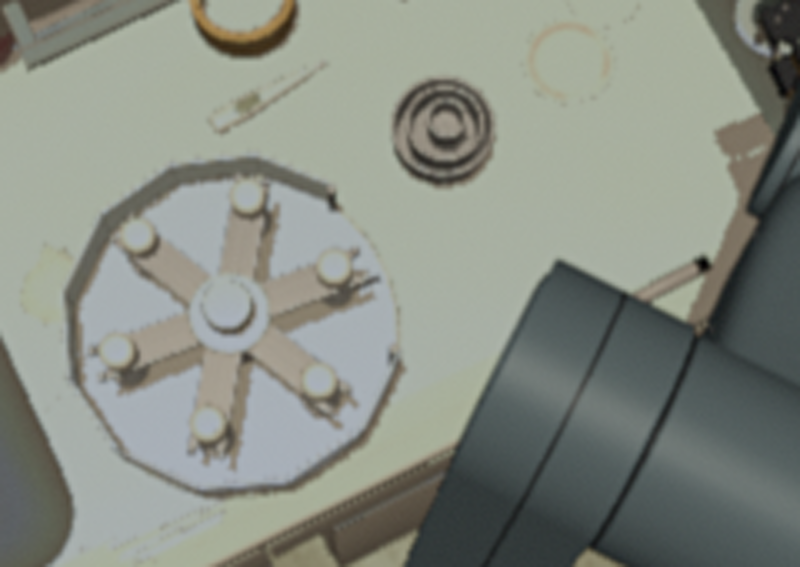

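{"fn": "apply_moves", "kwargs": {"motion": [{"delta_pos":[-0.03,0.0,-0.01],"roll":0},{"delta_pos":[-0.03,-0.01,-0.01],"roll":0},{"delta_pos":[-0.03,-0.02,-0.01],"roll":0},{"delta_pos":[-0.03,-0.02,-0.01],"roll":0},{"delta_pos":[0,0,-0.01],"roll":0},{"delta_pos":[0,0,0],"roll":0},{"delta_pos":[0,0,0],"roll":0}]}}

```text
clock: 50.17
eef_pos: [0.3458, -0.4819, 0.3997]
ee_rot: [2.324, 2.114, 0.001]
contact_force: [-1.4, -0.2, 0.1]
width: 0.652
```

Run:
```python
from h import *
go(.588,-.145,.2497,84.6)
im=snap('scene','y')['pixels'];b=snap('top','y')['pixels']
cv2.imwrite('pics/g1.png',cv2.resize(im[170:320,180:380],(800,600),interpolation=cv2.INTER_CUBIC)[:600])
c=viewer.camera('top')
hooks(c,[(248,196),(139,238),(118,351),(210,423),(320,380),(334,266)],(180,140),3.333,np.array([.5139,.0949]))
```

```text
t 50.17 pos [ 0.3458 -0.4819  0.3997] yaw 84.59 z [ 0.001  0.    -1.   ] F [-1.4 -0.2  0.1] w 0.652 j [-1.14  0.34  1.44  0.    1.37 -1.04]
delta [0.3581 0.2093 0.1503] dist 0.441 roll -0.01
[0.5912 0.0395] 0.0951 -35.6 24.4
[0.5993 0.1352] 0.0945 25.3 25.3
[0.5215 0.1904] 0.0958 85.5 25.5
[0.4352 0.1492] 0.0956 145.4 25.4
[0.4267 0.0549] 0.0959 -155.4 24.6
[0.506  0.0026] 0.0926 -94.9 25.1
```

View pics/g1.png

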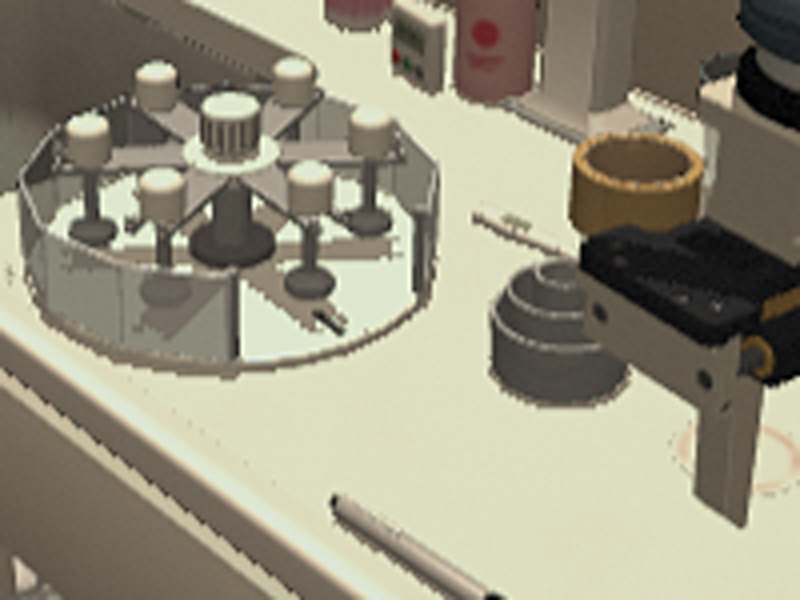

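```bash
python3 -c "
from h import *
print(order.close_job()); print(telemetry.read_state()['clock'])"
```

```text
the job is handed in; nothing more can be done
None
the job is handed in; nothing more can be done
```

The job is done and handed in at about 50 s of the 210 s allowed. All three pestles hang on the carousel, and the cups are nested in size order.

- **Carousel:** I turned it by the knob in three steps, about 75°, 61° and 120°. Each time I hung one pestle on the empty hook facing the opening. All six hooks now hold one upright pestle each, and the three already there are still in place.
- **Cups:** The cups present were the 92, 68 and 36 mm ones; the 52 mm cup was absent. The 68 mm cup stands in the 92 mm one, and the 36 mm cup in the 68 mm one. I saw no cup knocked aside. I did not move the pen torch or the thermometer.
- **Last checks:**
  - The top view shows six pestle heads 93–96 mm from the axis and three concentric cup rims.
  - In the side view the gripper hid part of the nest. I judged "fully down" from the gripper height at release, about 1 mm from the expected seat, and from the visible stepped rims.
  - The hooks measure about 1° from the middle of the opening.
- **Disagreements:**
  - My first camera positions for the cups were 3–7 mm off. I measured them again before grasping.
  - The camera and the knob grip disagreed by 1–2 mm on where the carousel axis is.
  - The gripper closed to 34 mm on the 36 mm cup, but the cup held and seated normally.

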